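Reassemble the washed ingredient containers

TASK

The washed ingredient containers are dry and need putting back together: push the loose divider fully down between the guide ribs in the rectangular bin, then close all three containers, each with the lid that fits it, seated flat and fully home. Leave the containers standing where they are, and do not disturb the other things on the worktable.

Things in the scene. Friction and masses are not known exactly. Their poses are not given: they have to be found in the camera images.
- small_crock: Small round crock, open at the top, white ceramic, empty. Outside diameter 96 mm, height 80 mm, inside diameter at the mouth 80 mm. Heavy (about 1.6 kg), stands loose. Origin: centre of the underside, z up.
- large_crock: Large round crock, open at the top, white ceramic, empty. Outside diameter 126 mm, height 80 mm, inside diameter at the mouth 110 mm. Heavy (about 1.6 kg), stands loose. Origin: centre of the underside, z up.
- divided_bin: Open rectangular bin, white ceramic, empty, loose, 1.6 kg. 100 mm along x, 160 along y, 86 high; walls and floor 6 mm. Mid-length, both long walls bear a pair of upright ribs, 68 mm high, 20 mm inwards, 15 mm apart along y, flared to 28 at the top: the divider goes down between them to the floor, its width along the bin's x. Origin: centre of underside, z up.
- small_lid: Lid of the small crock: light wood disc 102 mm across, 8 thick; bevelled plug below (14 deep, 66 mm across, 50 at the bottom); round knob on top, 26 mm across from 38 to 58 mm above the origin, top at 62. Lies on its plug, knob up; 0.14 kg. Origin: centre of the plug's underside, z up. Seated, the disc lies on the rim and the origin is 66 mm above the crock's.
- large_lid: Lid of the large crock: light wood disc 132 mm across, 8 thick; bevelled plug below (14 deep, 96 mm across, 80 at the bottom); round knob on top, 26 mm across from 38 to 58 mm above the origin, top at 62. Lies on its plug, knob up; 0.14 kg. Origin: centre of the plug's underside, z up. Seated, the disc lies on the rim and the origin is 66 mm above the crock's.
- bin_lid: Lid of the bin: light wood board, 108 mm along x, 168 along y, 8 thick; hollow bevelled frame below, 14 deep, 5 mm play; bar handle on top along y, 16 mm thick, 86 long, 40 to 62 mm above the origin. Lies handle up; 0.17 kg. Origin: centre of the frame's underside, z up. Seated (y along the bin's y, either way), origin 72 mm above the bin's. A divider not fully down holds it up.
- divider: Divider of the bin: light wood plate standing on edge, easily tipped. 72 mm wide along x, 12 thick along y, 77 high; rounded lower corners; above 60 mm it narrows to a grip tab 46 mm wide. 0.06 kg. Origin: centre of the underside, z up. Fully down, its origin is 6 mm above the bin's; either way round will do.
- pepper_mill: Pepper mill, black below and white above, 54 mm across, 140 mm high, standing behind the containers. Bystander, loose. Origin: centre of the underside.
- sugar_dredger: Grey metal sugar dredger with a pierced top, 72 mm across, 108 mm high, standing behind the containers. Bystander, loose. Origin: centre of the underside.
- measuring_cup: Clear plastic measuring cup, 66 mm across, 70 mm high, standing to the right of the containers. Bystander, loose. Origin: centre of the underside.

How it is judged (in metres and radians):
At the end, for the whole second after the job is handed in: Divider upright between the ribs, within 3.5 mm of the bin's floor and 12 mm of its middle; each lid level on its own container, within 10 mm of its middle and 4 mm of its seated height (bin lid in line within 0.15 rad); all released and at rest (horizontal distance between small_lid and small_crock below 0.01 m and z of small_lid in the frame of small_crock between 0.062 and 0.0695 m and angle between each of small_lid, small_crock, large_lid, large_crock, bin_lid, divided_bin's own z axis and vertical below 0.07 rad and linear speed of each of small_lid, large_lid, bin_lid, divider below 0.02 m/s and angular speed of each of small_lid, large_lid, bin_lid, divider below 0.2 rad/s and horizontal distance between large_lid and large_crock below 0.01 m and z of large_lid in the frame of large_crock between 0.062 and 0.0695 m and horizontal distance between bin_lid and divided_bin below 0.01 m and z of bin_lid in the frame of divided_bin between 0.068 and 0.0755 m and angle between the y axis of each of bin_lid, divider and the y axis of divided_bin, either way round below 0.15 rad and z of divider in the frame of divided_bin between 0.003 and 0.0095 m and horizontal distance between divider and divided_bin below 0.012 m and angle between divider's own z axis and vertical below 0.12 rad); the robot touches nothing.
It fails at once if a container was pushed away by more than 50 mm or tipped (distance of any of small_crock, large_crock, divided_bin from where it was at the start of the episode above 0.05 m or angle between any of small_crock, large_crock, divided_bin's own z axis and vertical above 0.35 rad).
It fails at once if the pepper mill, sugar dredger or measuring cup was moved by more than 30 mm (distance of any of pepper_mill, sugar_dredger, measuring_cup from where it was at the start of the episode above 0.03 m).
It also fails if it takes over 115 s, if anything falls off the work surface, if the arm or the gripper's body presses on something with over 40 N, if the wrist force passes 120 N, or if a joint passes its speed limit or range.

ROBOT

A 6-joint arm with a two-finger parallel gripper is mounted at the origin on a cart in front of the work surface, level with it; the furniture and walls round the work are solid. World frame = base frame: x ahead of the robot, y to its left, z up, the work surface at z = 0. Lengths are in m, angles in degrees, forces in N, time in s.
With the tool pointing down it reaches from about 0.4 to 0.825 m from the base axis. Payload 7 kg.
Tool frame: the origin (TCP) lies midway between the tips of the shut fingers; the grasp point (between the pads) lies ctrl.tcp_to_grasp behind it (ctrl.tcp_to_grasp is the distance from the TCP to the grasp point, in m); y points along the fingers, z is the direction in which the jaws open and shut, and the axes are right-handed (so a half turn about y gives the same grasp; the last joint's range is limited). The gripper opens to 88 mm and grips with 3 to 60 N. Pads are 19 mm wide; open, the fingers measure 130 mm over their backs; the gripper's body (78 mm by 193 mm) begins 47 mm behind the grasp point.
Start: joints at [-46.633, 20.546, 0.682, 0, -70.136, -16.507], TCP at [0.305, -0.602, 0.192] pointing down, gripper open.
Joint ranges: [-176.03, 176.03], [-82.01, 121.73], [-58.28, 71.71], [-173.87, 95.51], [-174.79, -0.11], [-173.66, 173.66]. Speed limits (degrees/s): [136.94, 136.94, 172.46, 180, 180, 180].

INTERFACE

Orientations are given as [roll, pitch, yaw] about the fixed x, y, z axes, in that order (R = Rz(yaw) Ry(pitch) Rx(roll)).
In Python, from plant import ctrl, snapshot, silhouettes gives the robot as it stands.
- The arm moves only by the shell command python3 -m pendant 'ROWS'. ROWS is JSON, a list that holds one entry, the list of rows, each a list of 7 numbers: the shift along the tool's x, y, z in cm, then the turn, a rotation vector about the tool's x, y, z in degrees, then the opening, from 0 (shut) to 1 (fully open). In form: [[[x, y, z, rx, ry, rz, hand], ...]]. A call has 1 to 12 rows; each row shifts and turns the commanded pose from where the row before left it, along the tool's axes as they then stand; what a row does not reach is not made up. A row lasts 1/12 s, in which the tool goes at most 41.7 mm and 7.16 degrees, less where a joint would pass 70% of its speed; a pose out of reach is approached as far as the arm can. A call with a gripper value outside its range is refused whole. The fingers move at their own pace and stop on an object; the grip force is fixed at half the most. Time passes only in rows, so rows that do not move let the fingers close. It gives the time, the measured TCP pose, the force and the opening at its end, in the units of the state.
- ctrl.get_obs(): the state, without advancing time (a new reading comes with each control period).
- snapshot(name): name is "side" or "top"; returns a dict with "image" (420x560x3 uint8, red, green, blue), "camera_matrix" (3x3 intrinsics, pixels), "eye" and "orientation" of the camera in the world. Camera axes: x right, y down, z forward; pixel columns grow to the right and rows downward; lengths in m; the calibration is good to about 2 mm. A picture is of the moment at which its call begins. There is no depth.
- ctrl.close_job(): hands the job in, once; it reports no verdict.
Trained networks look in a picture, given as the dict that the camera call returned (one of the last four; its "shot" number tells which), for a name from the list of things; names that differ only in an ending like _2 or _b are one class to them, and where a whole thing is asked for, a point or a joint stands for the part that bears it (a point fixed in the world has none). Each returns a list of dicts, best first, with "confidence" (0 to 1); they miss things now and then, are a little off and sometimes report something else, mostly with a low value. They report only what shows in the picture. A call takes as long as a camera call.
- silhouettes(picture, thing): "mask" (420x560 bool, what is visible of it) and "bbox" ([left, top, width, height] in pixels, round what is visible of it).
The state is a dict: "clock": time; "joint_pos": joint angles; "qvel": joint speeds; "tau": joint torques, N m; "tool_pos": TCP position; "orientation": TCP orientation; "force": force on the tool from outside, world axes, zero at the start; "moment": the same for the moment, N m; "opening": finger opening in m.
Only numpy, scipy, OpenCV 4.12 (cv2) and the standard library are available. Lean on these libraries where they do the work, as an engineer would, in place of code of your own. Each camera call takes 0.05 s, during which the arm holds its last target.

## Working session

There is one attempt and no reset: what is moved stays moved. The work goes in short steps, Python scripts to look and compute and a shell command to move; the robot and the scene stay as the last step left them, time stands still between calls to the robot, and variables do not carry over. Pictures are saved under pics/ and viewed, and the job is handed in when it is done.

```bash
ls; mkdir -p pics; python3 - <<'E'
from plant import ctrl, snapshot, silhouettes
import cv2
print(ctrl.get_obs(), ctrl.tcp_to_grasp)
for n in ("top","side"):
    s=snapshot(n); cv2.imwrite(f"pics/{n}0.png",s["image"][:,:,::-1]); print(n,s["camera_matrix"],s["eye"],s["orientation"],s["shot"])
E
```

```text
pics
{'clock': 0.0, 'joint_pos': array([-4.66333951e+01,  2.05920003e+01,  6.34699793e-01, -2.06074204e-02,
       -7.01339482e+01, -1.65094701e+01]), 'qvel': array([ 0.00964064,  0.02975047,  0.00152231, -0.07731637,  0.08914942,
        0.00452128]), 'tau': array([-2.31527352e-03, -5.82722068e+01,  2.93053865e+01,  6.99752927e+00,
        6.80784593e-03, -1.58754528e-04]), 'tool_pos': array([ 0.30471152, -0.60171815,  0.19122184]), 'orientation': array([-8.99070077e+01,  7.35949353e-03,  2.68501224e+01]), 'force': array([ 0.01306803, -0.72574576, -0.13659815]), 'moment': array([-0.02424953,  0.00203712,  0.00765646]), 'opening': 0.08781721711731738} 0.0188
top [[416.11088492   0.         283.79092691]
 [  0.         416.11088492 203.06946909]
 [  0.           0.           1.        ]] [ 0.38122883 -0.04206221  1.08388758] [-1.67192651e+02 -4.48443921e-02 -8.95076008e+01] 1
side [[505.54452093   0.         277.01587124]
 [  0.         505.54452093 221.59157189]
 [  0.           0.           1.        ]] [1.54323148 0.70354928 1.19070678] [-133.69332143   -0.30360365  128.90397357] 2
```

View pics/top0.png

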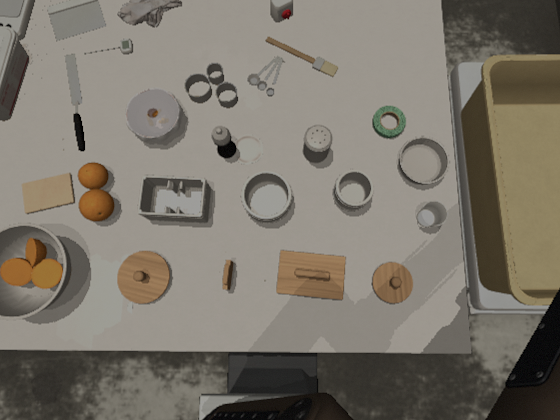

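View pics/side0.png

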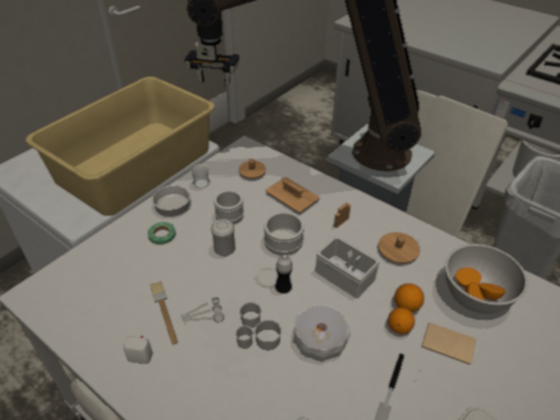

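```bash
cat > h.py <<'E'
import numpy as np, cv2
from scipy.spatial.transform import Rotation as R
from scipy.optimize import minimize
from plant import ctrl, snapshot, silhouettes
def ring(d,z,n=40):
    a=np.linspace(0,2*np.pi,n,endpoint=False); return np.c_[d/2*np.cos(a),d/2*np.sin(a),np.full(n,z)]
def box(x,y,z0,z1): return np.array([[i*x/2,j*y/2,k] for i in(-1,1) for j in(-1,1) for k in(z0,z1)])
def cyl(d,z0,z1): return np.r_[ring(d,z0),ring(d,z1)]
def lid(D,p,q): return [np.r_[ring(D,.014),ring(D,.022)],np.r_[ring(p,.014),ring(q,0)],cyl(.014,.02,.04),np.r_[cyl(.026,.038,.058),ring(.015,.062)]]
M={'small_crock':[cyl(.096,0,.08)],'large_crock':[cyl(.126,0,.08)],'divided_bin':[box(.1,.16,0,.086)],
'small_lid':lid(.102,.066,.05),'large_lid':lid(.132,.096,.08),
'bin_lid':[box(.108,.168,.014,.022),box(.08,.14,0,.014),box(.016,.086,.040,.062)],
'divider':[box(.072,.012,0,.06),box(.046,.012,.06,.077)],
'pepper_mill':[cyl(.054,0,.14)],'sugar_dredger':[cyl(.072,0,.108)],'measuring_cup':[cyl(.066,0,.07)]}
def proj(s,P):
    Q=(np.asarray(P)-s['eye'])@R.from_euler('xyz',s['orientation'],degrees=True).as_matrix()
    u=Q@np.array(s['camera_matrix']).T; return u[:,:2]/u[:,2:]
def ray(s,uv,z):
    d=np.linalg.inv(s['camera_matrix'])@np.array([uv[0],uv[1],1.]); d=R.from_euler('xyz',s['orientation'],degrees=True).as_matrix()@d
    e=np.array(s['eye']); return e+d*(z-e[2])/d[2]
K=4
def render(s,name,x,y,yaw,z=0):
    m=np.zeros((420*K,560*K),np.uint8); r=R.from_euler('z',yaw,degrees=True).as_matrix()
    for p in M[name]:
        uv=proj(s,p@r.T+[x,y,z]); h=cv2.convexHull(((uv+.5)*K*16).astype(np.int32)); cv2.fillConvexPoly(m,h,1,shift=4)
    return m
def locate(shots,name,z=0,x0=None,rot=False,yaw0=0,minc=.3):
    obs=[]
    for s in shots:
        r=silhouettes(s,name)
        r=[q for q in r if q['confidence']>minc]
        if r: obs.append((s,r[0]))
    up=[(s,cv2.resize(q['mask'].astype(np.uint8),None,fx=K,fy=K,interpolation=cv2.INTER_NEAREST)) for s,q in obs]
    if x0 is None:
        s,m=up[0]; v,u=np.nonzero(m); x0=ray(s,(u.mean()/K,v.mean()/K),z+.03)[:2]
    def f(p):
        c=0
        for s,m in up:
            r=render(s,name,p[0],p[1],p[2]*1000 if rot else yaw0,z)
            c+=1-(r&m).sum()/max(1,(r|m).sum())
        return c/len(up)
    best=None
    for y0 in ([yaw0-15,yaw0,yaw0+15] if rot else [0]):
        p=np.r_[x0,y0/1000]; n=3 if rot else 2
        g=f if rot else (lambda q:f(np.r_[q,0]))
        S=np.r_[[p[:n]],p[:n]+np.diag([.015,.015,.012][:n])]
        o=minimize(g,p[:n],method='Nelder-Mead',options=dict(initial_simplex=S,xatol=2e-4,fatol=1e-4))
        if best is None or o.fun<best.fun: best=o
    x=best.x
    return (round(x[0],4),round(x[1],4),round(x[2]*1000,1) if rot else None),round(1-best.fun,3),[(q['confidence'],q['bbox']) for _,q in obs]
E
python3 - <<'E'
from h import *
sh=[snapshot('top'),snapshot('side')]
for n in M:
    rot=n in('divided_bin','bin_lid','divider')
    try:
        print(n,locate(sh,n,rot=rot,yaw0=90 if n=='divider' else 0))
        for s in sh: print('   ',locate([s],n,rot=rot,yaw0=90 if n=='divider' else 0)[:2])
    except Exception as e: print(n,repr(e))
E
```

```text
small_crock ((np.float64(0.6513), np.float64(-0.2158), None), np.float64(0.871), [(0.84, [333.1, 168.5, 37.2, 43.0]), (0.79, [210.0, 188.5, 34.5, 38.7])])
    ((np.float64(0.6533), np.float64(-0.2161), None), np.float64(0.925))
    ((np.float64(0.641), np.float64(-0.225), None), np.float64(0.838))
large_crock ((np.float64(0.6313), np.float64(0.004), None), np.float64(0.937), [(0.63, [241.2, 170.2, 50.6, 54.3]), (0.74, [261.7, 210.9, 41.7, 43.7])])
    ((np.float64(0.6314), np.float64(0.0044), None), np.float64(0.955))
    ((np.float64(0.6248), np.float64(-0.0013), None), np.float64(0.931))
divided_bin ((np.float64(0.6233), np.float64(0.2367), np.float64(-2.9)), np.float64(0.971), [(0.65, [313.3, 233.2, 67.6, 67.5])])
divided_bin IndexError('list index out of range')
small_lid ((np.float64(0.4214), np.float64(-0.3143), None), np.float64(0.969), [(0.87, [373.6, 264.0, 39.7, 39.6])])
    ((np.float64(0.4214), np.float64(-0.3143), None), np.float64(0.969))
small_lid IndexError('list index out of range')
large_lid ((np.float64(0.4294), np.float64(0.3134), None), np.float64(0.959), [(0.73,
[... 1079 characters left out ...]
ne), np.float64(0.718))
    ((np.float64(0.7801), np.float64(0.1203), None), np.float64(0.731))
sugar_dredger ((np.float64(0.7748), np.float64(-0.1247), None), np.float64(0.843), [(0.96, [301.5, 121.7, 29.5, 44.5]), (0.82, [214.2, 220.4, 21.2, 35.6])])
    ((np.float64(0.7705), np.float64(-0.1233), None), np.float64(0.871))
    ((np.float64(0.7715), np.float64(-0.1297), None), np.float64(0.82))
measuring_cup ((np.float64(0.5902), np.float64(-0.4171), None), np.float64(0.772), [(0.81, [419.1, 202.6, 29.7, 25.1]), (0.67, [193.0, 161.6, 15.1, 27.5])])
    ((np.float64(0.5929), np.float64(-0.4164), None), np.float64(0.767))
    ((np.float64(0.5828), np.float64(-0.4245), None), np.float64(0.799))
```

```bash
cat >> h.py <<'E'
def overlay(s,poses,fn,crop,scale):
    x0,y0,x1,y1=crop
    im=cv2.resize(s['image'][y0:y1,x0:x1,::-1],None,fx=scale,fy=scale,interpolation=cv2.INTER_CUBIC)
    for n,(x,y,yaw,z) in poses.items():
        r=R.from_euler('z',yaw,degrees=True).as_matrix()
        for p in M[n]:
            uv=proj(s,p@r.T+[x,y,z]); 
            if len(p)==8: hs=[uv[[0,2,6,4]],uv[[1,3,7,5]]]
            else:
                hs=[uv[:40],uv[40:80]]+([uv[80:]] if len(uv)>80 else [])
            for h in hs:
                cv2.polylines(im,[np.int32(((h+.5-[x0,y0])*scale))],True,(0,0,255),1,cv2.LINE_AA)
    cv2.imwrite(fn,im)
P0={'small_crock':(.6525,-.216,0,0),'large_crock':(.6313,.004,0,0),'divided_bin':(.6233,.2367,-2.9,0),'small_lid':(.4214,-.3143,0,0),
'large_lid':(.4294,.3134,0,0),'bin_lid':(.438,-.11,-5,0),'divider':(.435,.098,-4,0),'pepper_mill':(.77,.116,0,0),'sugar_dredger':(.773,-.125,0,0),'measuring_cup':(.5902,-.418,0,0)}
E
python3 - <<'E'
from h import *
s=snapshot('top')
print([(q['confidence'],q['bbox']) for q in silhouettes(s,'divided_bin')])
overlay(s,P0,'pics/ov1.png',(100,110,300,310),3)
overlay(s,P0,'pics/ov2.png',(240,110,460,310),3)
t=snapshot('side'); overlay(t,P0,'pics/ov3.png',(180,140,440,320),3)
E
```

```text
[(0.73, [137.1, 173.3, 72.5, 49.2]), (0.27, [210.0, 123.0, 25.6, 37.5])]
```

View pics/ov1.png

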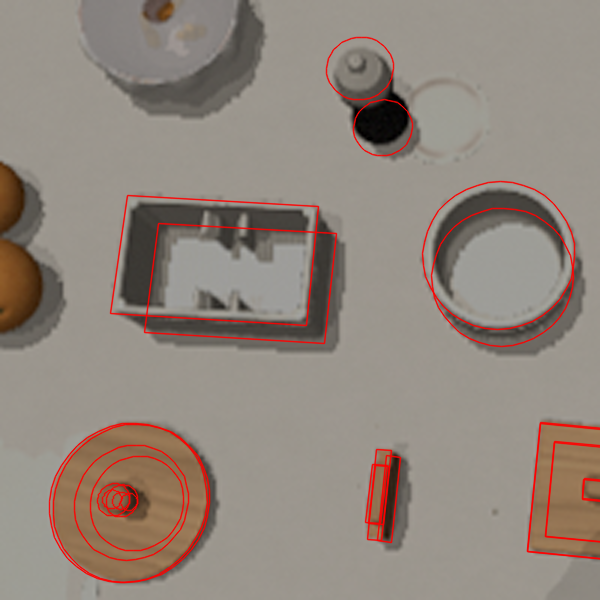

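View pics/ov2.png

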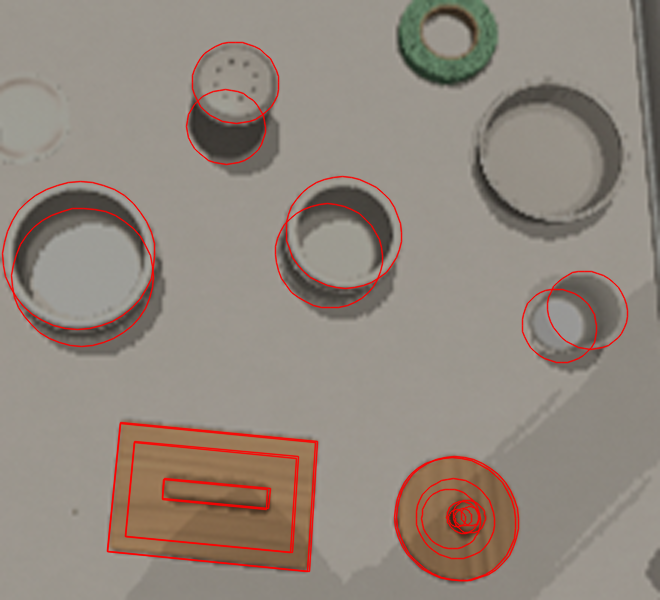

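View pics/ov3.png

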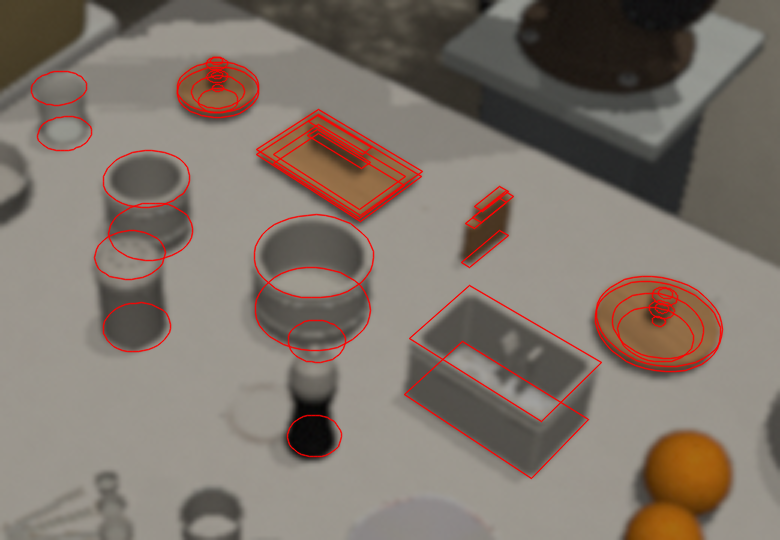

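```bash
cat >> h.py <<'E'
def plan(x,y,z,yaw):
    o=ctrl.get_obs(); p=o['tool_pos']; rpy=o['orientation']
    dy=(yaw-rpy[2]+180)%360-180
    d=np.array([x,y,z])-p; a=np.radians(yaw); b=np.radians(rpy[2])
    for t,nm in((a,'after turn'),(b,'before turn')):
        print(nm,'tool shift cm',np.round([100*(d[0]*np.cos(t)+d[1]*np.sin(t)),-100*d[2],100*(-d[0]*np.sin(t)+d[1]*np.cos(t))],2))
    print('ry total',round(-dy,2),'len xy cm',round(100*np.hypot(*d[:2]),1),'at',np.round(p,4),np.round(rpy,2),'t',round(o['clock'],2),'F',np.round(o['force'],1),'open',round(o['opening'],4))
E
python3 - <<'E'
from h import *
sh=[snapshot('top'),snapshot('side')]
print(locate(sh,'divided_bin',rot=True)); print(locate(sh[:1],'divided_bin',rot=True))
print(locate(sh,'divider',rot=True))
plan(.435,.098,.19,-4)
E
```

```text
((np.float64(0.6245), np.float64(0.2382), np.float64(-2.4)), np.float64(0.956), [(0.65, [136.2, 172.4, 74.6, 49.5]), (0.58, [315.7, 234.1, 60.4, 63.8])])
((np.float64(0.6245), np.float64(0.2384), np.float64(-2.3)), np.float64(0.972), [(0.65, [136.2, 172.4, 74.6, 49.5])])
((np.float64(0.4343), np.float64(0.0977), np.float64(-6.0)), np.float64(0.834), [(0.67, [223.5, 262.9, 7.3, 26.3]), (0.78, [337.7, 202.3, 16.5, 25.1])])
after turn tool shift cm [ 8.09  0.21 70.75]
before turn tool shift cm [43.24  0.21 56.58]
ry total 30.86 len xy cm 71.2 at [ 0.3049 -0.6022  0.1921] [-90.     0.    26.86] t 2.65 F [ 0.1 -0.2  0.4] open 0.0878
```

```bash
python3 -m pendant '[[[0,0,0,0,5,0,1],[0,0,0,0,5,0,1],[0,0,0,0,5,0,1],[0,0,0,0,5,0,1],[0,0,0,0,5,0,1],[0,0,0,0,5.85,0,1]]]'; python3 -c "
from h import *
plan(.435,.098,.15,-4)"
```

```text
clock: 3.15
tool_pos: [0.3049, -0.6022, 0.1921]
orientation: [-90.0, -0.0, -4.2]
force: [-0.4, -0.8, -0.0]
opening: 0.0875
after turn tool shift cm [ 8.09  4.21 70.76]
before turn tool shift cm [ 7.81  4.21 70.79]
ry total -0.23 len xy cm 71.2 at [ 0.3049 -0.6022  0.1921] [-90.    -0.    -4.23] t 3.15 F [-0.4 -0.8 -0. ] open 0.0875
```

```bash
python3 -m pendant '[[[0.33,0,2.95,0,0,0,1],[0.33,0,2.95,0,0,0,1],[0.33,0,2.95,0,0,0,1],[0.33,0,2.95,0,0,0,1],[0.33,0,2.95,0,0,0,1],[0.33,0,2.95,0,0,0,1],[0.33,0,2.95,0,0,0,1],[0.33,0,2.95,0,0,0,1],[0.33,0,2.95,0,0,0,1],[0.33,0,2.95,0,0,0,1],[0.33,0,2.95,0,0,0,1],[0.33,0,2.95,0,0,0,1]]]'; python3 -m pendant '[[[0.33,0,2.95,0,0,0,1],[0.33,0,2.95,0,0,0,1],[0.33,0,2.95,0,0,0,1],[0.33,0,2.95,0,0,0,1],[0.33,0,2.95,0,0,0,1],[0.33,0,2.95,0,0,0,1],[0.33,0,2.95,0,0,0,1],[0.33,0,2.95,0,0,0,1],[0.33,0,2.95,0,0,0,1],[0.33,0,2.95,0,0,0,1],[0.33,0,2.95,0,0,0,1],[0.2,0,2.9,0,0,0,1]]]'; python3 - <<'E'
from h import *
plan(.435,.098,.047,-4)
E
```

```text
clock: 4.15
tool_pos: [0.3691, -0.2505, 0.1924]
orientation: [-90.0, -0.0, -4.0]
force: [1.2, -0.3, -0.7]
opening: 0.0877
clock: 5.15
tool_pos: [0.4321, 0.0999, 0.1925]
orientation: [-90.0, -0.0, -4.0]
force: [0.7, -0.9, 0.3]
opening: 0.0876
after turn tool shift cm [ 0.31 14.55 -0.17]
before turn tool shift cm [ 0.31 14.55 -0.17]
ry total 0.03 len xy cm 0.3 at [0.4321 0.0999 0.1925] [-8.997e+01 -5.000e-02 -3.970e+00] t 5.15 F [ 0.7 -0.9  0.3] open 0.0876
```

```bash
python3 -m pendant '[[[0.3,2.5,-0.17,0,1,0,1],[0,2.5,0,0,0,0,1],[0,2.5,0,0,0,0,1],[0,2.5,0,0,0,0,1],[0,2.5,0,0,0,0,1],[0,2,0,0,0,0,0.4],[0,0,0,0,0,0,0.4],[0,0,0,0,0,0,0.4]]]'; python3 - <<'E'
from h import *
s=snapshot('side'); overlay(s,{},'pics/g1.png',(280,140,400,260),5)
plan(.435,.098,.047,-5)
E
```

```text
clock: 5.82
tool_pos: [0.4344, 0.0959, 0.0469]
orientation: [-90.1, 0.1, -5.0]
force: [0.3, 0.1, -0.4]
opening: 0.0731
after turn tool shift cm [-0.04  0.09  0.15]
before turn tool shift cm [-0.04  0.09  0.15]
ry total 0.03 len xy cm 0.2 at [0.4353 0.0965 0.0479] [-9.001e+01 -2.000e-02 -4.970e+00] t 5.87 F [-0.3  1.   0.3] open 0.0693
```

View pics/g1.png

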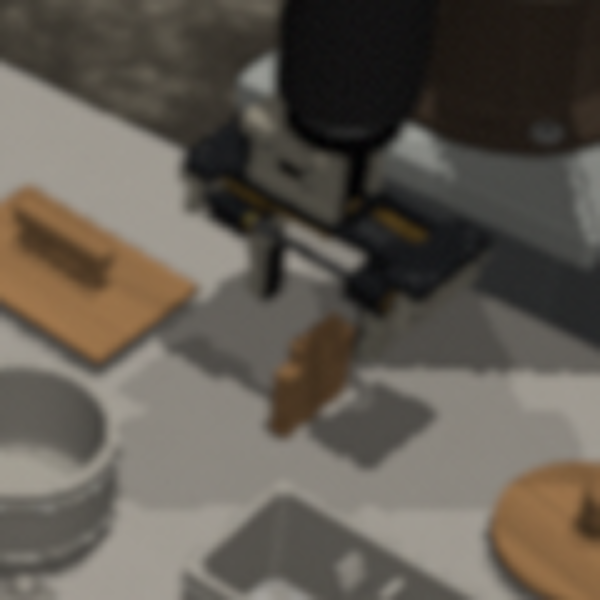

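```bash
python3 -m pendant '[[[0,0,0.15,0,0,0,0.4],[0,0,0,0,0,0,0.3],[0,0,0,0,0,0,0.2],[0,0,0,0,0,0,0],[0,0,0,0,0,0,0],[0,0,0,0,0,0,0],[0,0,0,0,0,0,0],[0,0,0,0,0,0,0],[0,0,0,0,0,0,0],[0,0,0,0,0,0,0],[0,0,0,0,0,0,0],[0,0,0,0,0,0,0]]]'; python3 - <<'E'
from h import *
s=snapshot('side'); overlay(s,{},'pics/g2.png',(280,140,400,260),5)
E
```

```text
clock: 6.87
tool_pos: [0.4349, 0.0978, 0.0471]
orientation: [-90.0, 0.0, -5.0]
force: [0.0, 0.4, 0.3]
opening: 0.0004
```

View pics/g2.png

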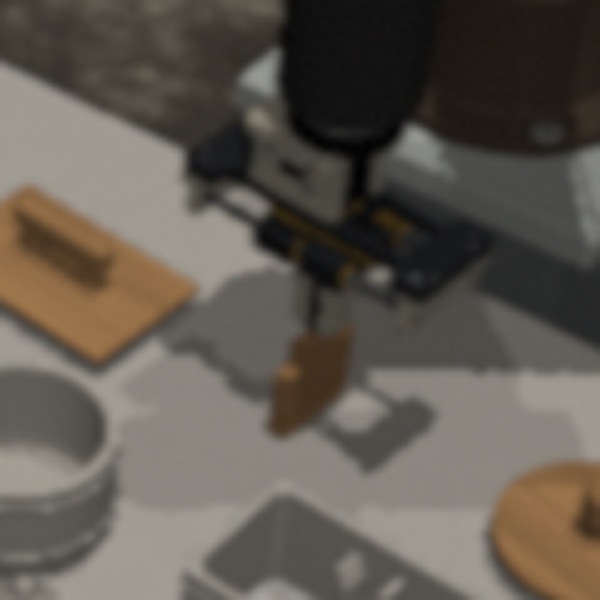

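```bash
python3 - <<'E'
from h import *
t=snapshot('top'); s=snapshot('side')
p=ctrl.get_obs()['tool_pos']; print(p)
for c,fn,cr in((t,'pics/g3t.png',(170,220,290,320)),(s,'pics/g3s.png',(280,140,400,260))):
    c=dict(c); im=c['image'].copy()
    overlay(c,{'divider':(.435,.098,-5,0)},fn,cr,5)
    im=cv2.imread(fn); 
    for q in (p,p+[0,0,.0188],p+[0,0,.066]):
        u=(proj(c,[q])[0]+.5-cr[:2])*5; cv2.circle(im,tuple(int(v) for v in u),4,(0,255,0),1)
    cv2.imwrite(fn,im)
E
```

```text
[0.43488082 0.09780254 0.04714336]
```

View pics/g3s.png

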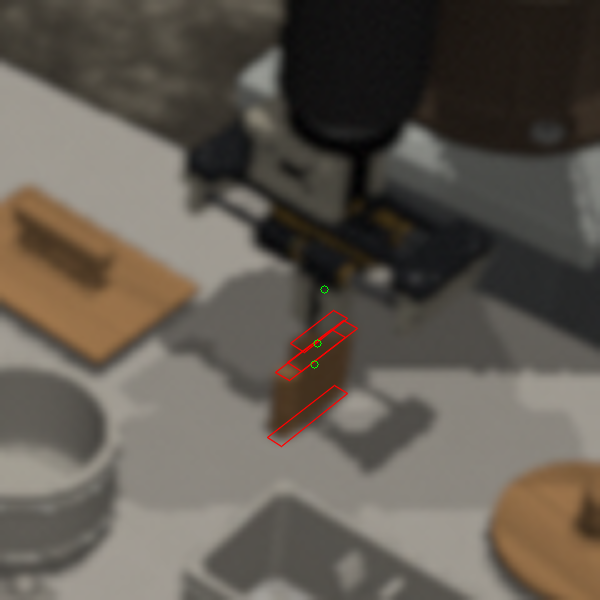

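View pics/g3t.png

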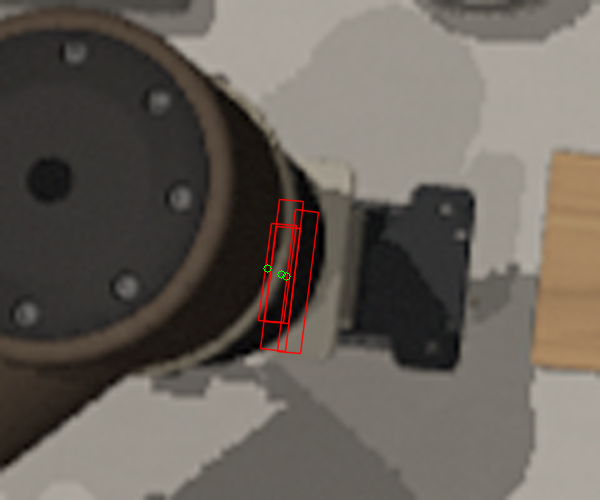

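```bash
python3 - <<'E'
from h import *
s=snapshot('side')
c=s['image'][180:240,315:375,::-1]; c=cv2.resize(np.clip(c.astype(float)*1.8,0,255).astype(np.uint8),None,fx=10,fy=10,interpolation=cv2.INTER_CUBIC); cv2.imwrite('pics/g4.png',c)
E
```

```text
(no output)
```

View pics/g4.png

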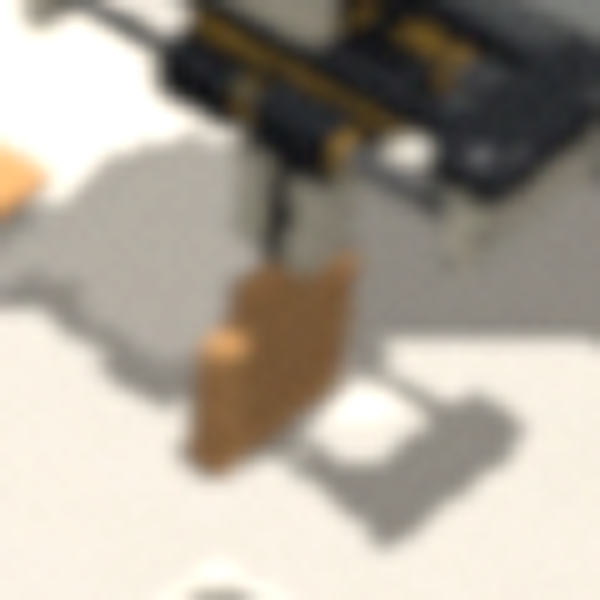

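```bash
python3 -m pendant '[[[0,-1,0,0,0,0,0],[0,-1,0,0,0,0,0],[0,-1,0,0,0,0,0],[0,-1,0,0,0,0,0],[0,0,0,0,0,0,0]]]'; python3 - <<'E'
from h import *
s=snapshot('side')
c=s['image'][170:230,315:375,::-1]; c=cv2.resize(np.clip(c.astype(float)*1.8,0,255).astype(np.uint8),None,fx=10,fy=10,interpolation=cv2.INTER_CUBIC); cv2.imwrite('pics/g5.png',c)
p=ctrl.get_obs()['tool_pos']; print(proj(s,[p]),ctrl.get_obs()['opening'])
E
```

```text
clock: 7.48
tool_pos: [0.436, 0.0984, 0.0888]
orientation: [-89.9, -0.1, -5.0]
force: [0.7, -0.5, 0.9]
opening: 0.0005
[[343.60435786 203.36969593]] 0.0003755610742576746
```

View pics/g5.png

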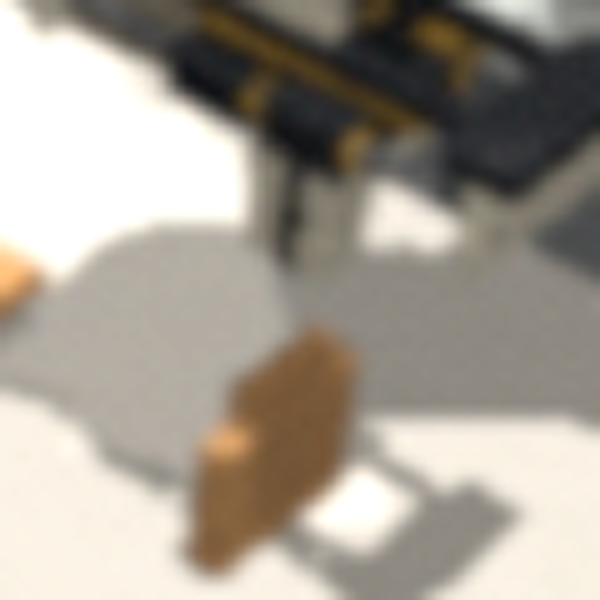

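```bash
python3 - <<'E'
from h import *
s=snapshot('side'); p=ctrl.get_obs()['tool_pos']
cr=(280,120,420,240); overlay(s,{'divider':(.435,.098,-5,0)},'pics/g6.png',cr,5)
im=np.clip(cv2.imread('pics/g6.png').astype(float)*1.5,0,255).astype(np.uint8)
for dz in (0,.0188,.0658,.1658):
    for dy in (-.0965,0,.0965):
        u=(proj(s,[p+[0,dy,dz]])[0]+.5-cr[:2])*5; cv2.circle(im,tuple(int(v) for v in u),4,(0,255,0),1)
cv2.imwrite('pics/g6.png',im)
E
```

```text
(no output)
```

View pics/g6.png

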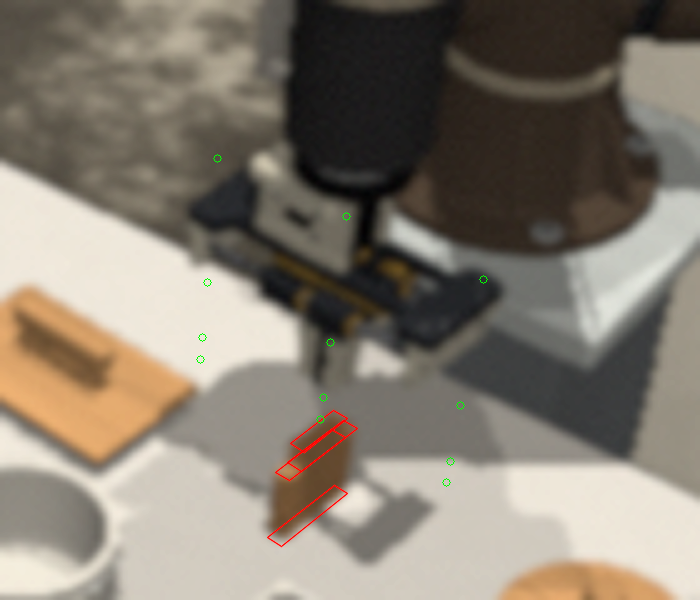

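```bash
python3 -m pendant '[[[2.7,0,0,0,0,0,0],[2.7,0,0,0,0,0,0],[2.6,0,0.7,0,0,0,0],[0,2,0,0,0,0,0],[0,2,0,0,0,0,0],[0,2,0,0,0,0,0],[0,1.5,0,0,0,0,0],[0,0,0,0,0,0,0]]]'; python3 - <<'E'
from h import *
s=snapshot('side'); o=ctrl.get_obs(); p=o['tool_pos']; print(p,o['force'])
cr=(280,130,400,250); overlay(s,{'divider':(.435,.098,-5,0)},'pics/g7.png',cr,5)
im=np.clip(cv2.imread('pics/g7.png').astype(float)*1.5,0,255).astype(np.uint8)
for dz in (0,.0188,.0658):
        u=(proj(s,[p+[0,0,dz]])[0]+.5-cr[:2])*5; cv2.circle(im,tuple(int(v) for v in u),4,(0,255,0),1)
cv2.imwrite('pics/g7.png',im)
E
```

```text
clock: 8.25
tool_pos: [0.5125, 0.0964, 0.0083]
orientation: [-90.2, 0.3, -5.0]
force: [-0.5, 0.0, 0.1]
opening: 0.0005
[0.51352837 0.09680747 0.01008636] [-0.45269542  0.59000749  0.32977392]
```

View pics/g7.png

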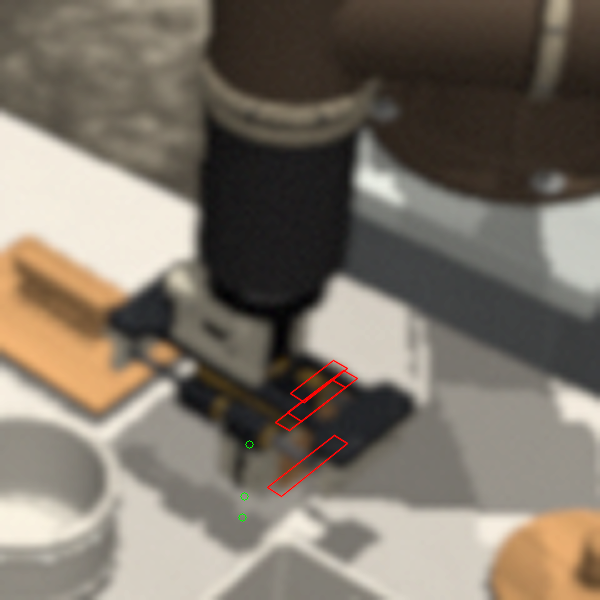

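```bash
for i in 1; do python3 -m pendant '[[[0,0.5,0,0,0,0,0],[0,0.5,0,0,0,0,0],[0,0,0,0,0,0,0]]]'; done;  python3 - <<'E'
from h import *
s=snapshot('side'); t=snapshot('top'); o=ctrl.get_obs(); print(o['tool_pos'],o['force'])
c=s['image'][180:260,280:380,::-1]; cv2.imwrite('pics/g8.png',cv2.resize(np.clip(c.astype(float)*1.6,0,255).astype(np.uint8),None,fx=7,fy=7,interpolation=cv2.INTER_CUBIC))
c=t['image'][170:290,160:320,::-1]; cv2.imwrite('pics/g8t.png',cv2.resize(np.clip(c.astype(float)*1.6,0,255).astype(np.uint8),None,fx=4,fy=4,interpolation=cv2.INTER_CUBIC))
E
```

```text
clock: 8.55
tool_pos: [0.5152, 0.0979, 0.002]
orientation: [-90.0, -0.0, -5.0]
force: [-0.8, -0.2, -0.1]
opening: 0.0004
[0.51543914 0.09797052 0.00258628] [ 0.44686509 -0.93421212 -0.18231848]
```

View pics/g8.png

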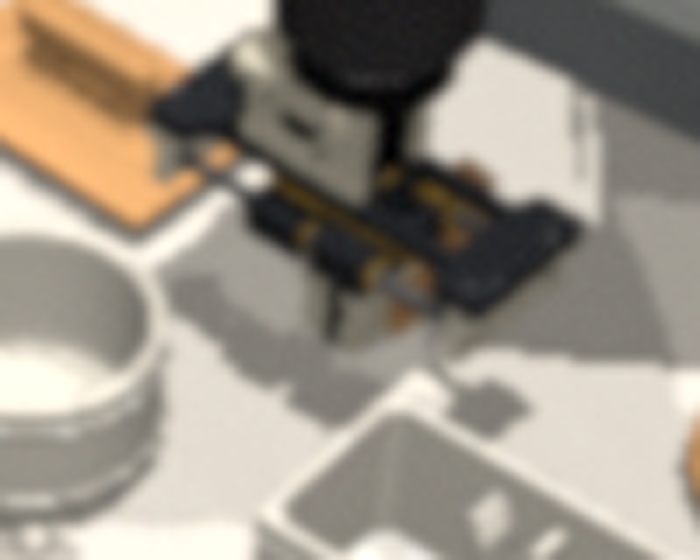

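View pics/g8t.png

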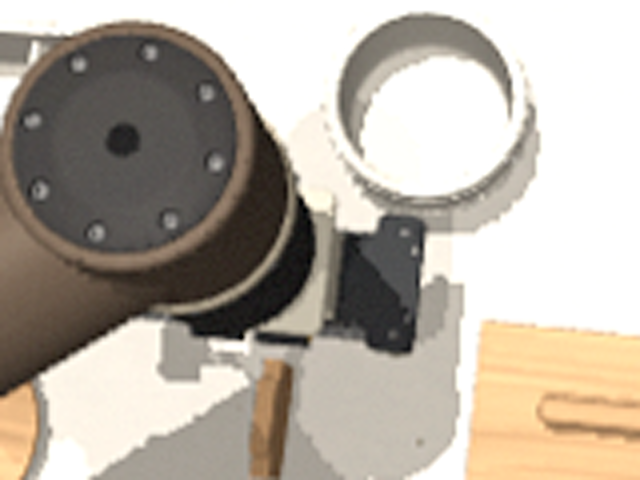

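```bash
python3 - <<'E'
from h import *
s=snapshot('side'); t=snapshot('top')
def tri(a,b):
    A=[];B=[]
    for c,uv in((t,a),(s,b)):
        e=np.array(c['eye']); d=ray(c,uv,0)-e; d/=np.linalg.norm(d); P=np.eye(3)-np.outer(d,d); A.append(P);B.append(P@e)
    X=np.linalg.solve(sum(A),sum(B)); return X.round(3),(proj(t,[X])[0]-a).round(1),(proj(s,[X])[0]-b).round(1)
print(tri((266.2,225.5),(302,195)))
print(tri((263,258),(314,189)))
for z in (.06,.08,.1,.12,.15): print(z, ray(t,(264.6,241.5),z).round(4))
E
```

```text
(array([0.541, 0.001, 0.142]), array([-0.9,  0.5]), array([-0.7, -0.1]))
(array([0.471, 0.004, 0.122]), array([ 0.8, -0.5]), array([0.6, 0. ]))
0.06 [0.5162 0.0057 0.06  ]
0.08 [0.5135 0.0048 0.08  ]
0.1 [0.5109 0.0039 0.1   ]
0.12 [0.5083 0.0029 0.12  ]
0.15 [0.5043 0.0015 0.15  ]
```

```bash
python3 - <<'E'
from h import *
s=snapshot('side')
for z in (0,.01,.02,.03,.04,.05): print(z, proj(s,[[.5154,.098,z],[.5154,.108,z],[.5154,.088,z]]).round(1).tolist())
E
python3 -m pendant '[[[0,0.5,0,0,0,0,0],[0,0.5,0,0,0,0,0],[0,0,0,0,0,0,0]]]'
```

```text
0 [[327.7, 235.6], [330.1, 236.9], [325.2, 234.2]]
0.01 [[327.9, 233.4], [330.4, 234.8], [325.4, 232.1]]
0.02 [[328.1, 231.3], [330.6, 232.6], [325.6, 229.9]]
0.03 [[328.3, 229.1], [330.9, 230.5], [325.8, 227.8]]
0.04 [[328.6, 226.9], [331.1, 228.3], [326.1, 225.6]]
0.05 [[328.8, 224.7], [331.4, 226.1], [326.3, 223.4]]
clock: 9.05
tool_pos: [0.5145, 0.0975, -0.0089]
orientation: [-90.0, 0.1, -5.0]
force: [-0.1, -0.1, -0.9]
opening: 0.0002
```

```bash
python3 -m pendant '[[[0,0.5,0,0,0,0,0],[0,0.3,0,0,0,0,0],[0,0,0,0,0,0,0]]]'; python3 -m pendant '[[[0,0.3,0,0,0,0,0],[0,0,0,0,0,0,0]]]'; python3 -m pendant '[[[0,0.2,0,0,0,0,0],[0,0,0,0,0,0,0]]]'; python3 -m pendant '[[[0,0.2,0,0,0,0,0],[0,0,0,0,0,0,0]]]'
```

```text
clock: 9.3
tool_pos: [0.5147, 0.0975, -0.0167]
orientation: [-90.0, 0.1, -5.0]
force: [-0.2, -0.5, -0.4]
opening: 0.0004
clock: 9.47
tool_pos: [0.515, 0.0977, -0.0193]
orientation: [-90.0, 0.0, -5.0]
force: [0.2, 0.9, -0.4]
opening: 0.0007
clock: 9.63
tool_pos: [0.5151, 0.0977, -0.0211]
orientation: [-90.0, 0.0, -5.0]
force: [-0.4, 0.4, -0.4]
opening: 0.0005
clock: 9.8
tool_pos: [0.5151, 0.0978, -0.0231]
orientation: [-90.0, 0.0, -5.0]
force: [1.1, 0.1, -0.2]
opening: 0.0005
```

```bash
python3 -m pendant '[[[0,0.2,0,0,0,0,0],[0,0,0,0,0,0,0]]]'; python3 -m pendant '[[[0,0.2,0,0,0,0,0],[0,0,0,0,0,0,0]]]'; python3 -m pendant '[[[0,0.2,0,0,0,0,0],[0,0,0,0,0,0,0]]]';python3 -m pendant '[[[0,0.2,0,0,0,0,0],[0,0,0,0,0,0,0]]]'
```

```text
clock: 9.97
tool_pos: [0.5151, 0.0977, -0.0251]
orientation: [-90.0, 0.0, -5.0]
force: [0.1, 0.4, 0.4]
opening: 0.0005
clock: 10.13
tool_pos: [0.515, 0.0977, -0.0271]
orientation: [-90.0, 0.0, -5.0]
force: [0.1, -0.4, -0.1]
opening: 0.0004
clock: 10.3
tool_pos: [0.515, 0.0977, -0.0292]
orientation: [-90.0, 0.0, -5.0]
force: [0.1, -0.5, 0.3]
opening: 0.0002
clock: 10.47
tool_pos: [0.515, 0.0977, -0.0311]
orientation: [-90.0, 0.0, -5.0]
force: [0.1, 0.3, 0.3]
opening: 0.0002
```

```bash
python3 - <<'E'
from h import *
s=snapshot('side'); 
c=s['image'][180:260,280:380,::-1]; cv2.imwrite('pics/g9.png',cv2.resize(np.clip(c.astype(float)*1.6,0,255).astype(np.uint8),None,fx=7,fy=7,interpolation=cv2.INTER_CUBIC))
E
```

```text
(no output)
```

View pics/g9.png

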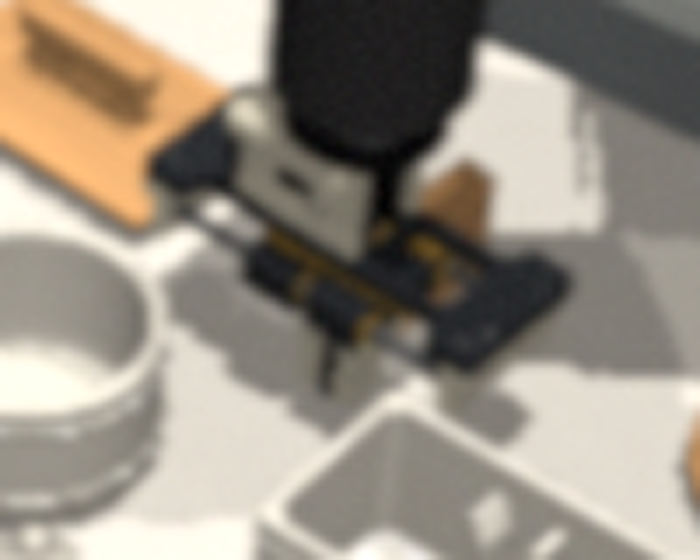

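```bash
python3 -m pendant '[[[0,0.15,0,0,0,0,0],[0,0,0,0,0,0,0]]]'; python3 -m pendant '[[[0,0.15,0,0,0,0,0],[0,0,0,0,0,0,0]]]'
```

```text
clock: 10.68
tool_pos: [0.5151, 0.0978, -0.0325]
orientation: [-90.0, 0.0, -5.0]
force: [0.5, -0.7, -0.3]
opening: 0.0003
clock: 10.85
tool_pos: [0.5152, 0.0978, -0.034]
orientation: [-90.0, 0.0, -5.0]
force: [0.0, -0.4, 0.5]
opening: 0.0005
```

```bash
python3 -m pendant '[[[0,0.15,0,0,0,0,0],[0,0,0,0,0,0,0]]]'|grep -E 'pos|force'; python3 -m pendant '[[[0,0.15,0,0,0,0,0],[0,0,0,0,0,0,0]]]'|grep -E 'pos|force'; python3 -m pendant '[[[0,0.1,0,0,0,0,0],[0,0,0,0,0,0,0]]]'|grep -E 'pos|force'
```

```text
tool_pos: [0.5153, 0.0978, -0.0342]
force: [-4.1, -0.7, 15.7]
tool_pos: [0.5154, 0.0979, -0.0343]
force: [-10.0, -1.3, 32.7]
tool_pos: [0.5154, 0.0978, -0.0344]
force: [-14.8, -1.0, 44.7]
```

```bash
sed -i "s/p=o\['tool_pos'\]; rpy/p=o['tool_pos']+[0,0,.034]; rpy/" h.py; python3 -m pendant '[[[0,-1,0,0,0,0,0],[0,-3,0,0,0,0,0.8],[0,-3,0,0,0,0,0.8],[0,-3,0,0,0,0,0.8],[0,0,0,0,0,0,0.8],[-2.7,0,0,0,0,0,0.8],[-2.7,0,0,0,0,0,0.8],[-2.6,0,-0.7,0,0,0,0.8],[0,0,0,0,0,0,0.8],[0,0,0,0,0,0,0.8],[0,0,0,0,0,0,0.8]]]'; python3 -c "
from h import *
plan(.435,.098,.048,-5)"
```

```text
clock: 12.27
tool_pos: [0.4355, 0.0982, 0.0625]
orientation: [-90.0, -0.1, -5.0]
force: [0.8, 0.1, 0.5]
opening: 0.0612
after turn tool shift cm [-0.04  4.85 -0.03]
before turn tool shift cm [-0.04  4.85 -0.03]
ry total 0.05 len xy cm 0.1 at [0.4355 0.0982 0.0965] [-8.996e+01 -6.000e-02 -4.950e+00] t 12.27 F [0.8 0.1 0.5] open 0.0612
```

```bash
python3 -m pendant '[[[0,0,0,0,0,0,0.8],[0,1.2,0,0,0,0,0.8],[0,1.2,0,0,0,0,0.8],[0,1.2,0,0,0,0,0.8],[0,1.2,0,0,0,0,0.6],[0,0,0,0,0,0,0.5]]]'; python3 - <<'E'
from h import *
s=snapshot('side'); 
c=s['image'][170:250,290:390,::-1]; cv2.imwrite('pics/g10.png',cv2.resize(np.clip(c.astype(float)*1.6,0,255).astype(np.uint8),None,fx=7,fy=7,interpolation=cv2.INTER_CUBIC))
E
```

```text
clock: 12.77
tool_pos: [0.4342, 0.097, 0.012]
orientation: [-90.1, 0.2, -5.1]
force: [-0.4, -0.4, -0.4]
opening: 0.0616
```

View pics/g10.png

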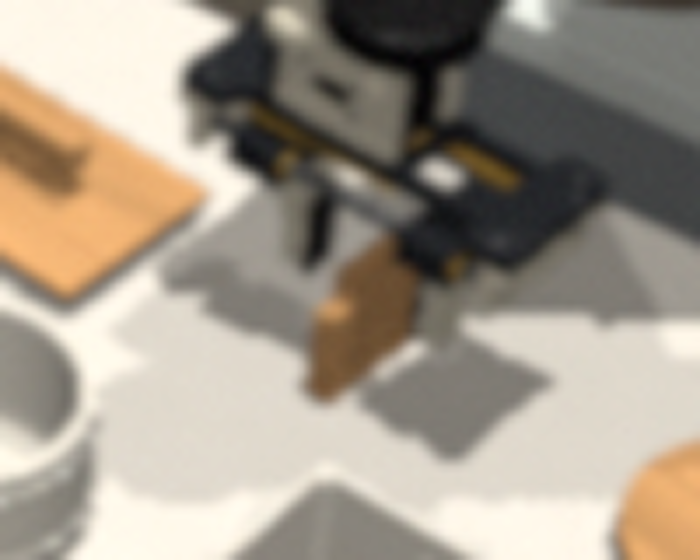

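Fingers now straddle the tab (left finger at (310,230), right at (440,310), divider between). Close.

```bash
python3 -m pendant '[[[0,0,0,0,0,0,0.3],[0,0,0,0,0,0,0.3],[0,0,0,0,0,0,0.2],[0,0,0,0,0,0,0.1],[0,0,0,0,0,0,0],[0,0,0,0,0,0,0],[0,0,0,0,0,0,0],[0,0,0,0,0,0,0],[0,0,0,0,0,0,0],[0,0,0,0,0,0,0]]]';python3 -m pendant '[[[0,-2,0,0,0,0,0],[0,-3,0,0,0,0,0],[0,-3,0,0,0,0,0],[0,-3,0,0,0,0,0],[0,-1,0,0,0,0,0],[0,0,0,0,0,0,0]]]'; python3 - <<'E'
from h import *
s=snapshot('side'); 
c=s['image'][150:230,290:390,::-1]; cv2.imwrite('pics/g11.png',cv2.resize(np.clip(c.astype(float)*1.6,0,255).astype(np.uint8),None,fx=7,fy=7,interpolation=cv2.INTER_CUBIC))
plan(.6245,.2375,.165,-2.5)
E
```

```text
clock: 13.65
tool_pos: [0.435, 0.0979, 0.0143]
orientation: [-90.0, -0.0, -5.0]
force: [-1.4, 0.6, 4.4]
opening: 0.0117
clock: 14.15
tool_pos: [0.4365, 0.0988, 0.1371]
orientation: [-89.8, -0.3, -5.0]
force: [0.7, 0.1, -0.6]
opening: 0.0122
after turn tool shift cm [18.28  0.42 14.73]
before turn tool shift cm [17.62  0.42 15.51]
ry total -2.5 len xy cm 23.5 at [0.4354 0.0983 0.1692] [-89.88  -0.12  -5.  ] t 14.2 F [-0.3  0.8 -1.6] open 0.0119
```

View pics/g11.png

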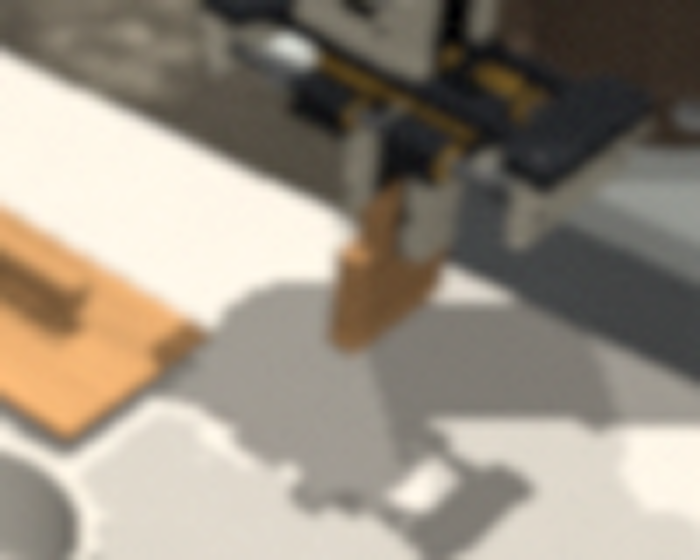

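```bash
python3 -m pendant '[[[0,0,0,0,-2.5,0,0],[2.3,0,1.85,0,0,0,0],[2.3,0,1.85,0,0,0,0],[2.3,0,1.85,0,0,0,0],[2.3,0,1.85,0,0,0,0],[2.3,0,1.85,0,0,0,0],[2.3,0,1.85,0,0,0,0],[2.3,0,1.85,0,0,0,0],[2.1,0,1.8,0,0,0,0],[0,0,0,0,0,0,0],[0,0,0,0,0,0,0]]]'; python3 - <<'E'
from h import *
plan(.6242,.2378,.14,-2.5)
s=snapshot('side'); c=s['image'][180:320,290:430,::-1]; cv2.imwrite('pics/g12.png',cv2.resize(np.clip(c.astype(float)*1.6,0,255).astype(np.uint8),None,fx=4,fy=4,interpolation=cv2.INTER_CUBIC))
E
```

```text
clock: 15.12
tool_pos: [0.6228, 0.2374, 0.1307]
orientation: [-90.1, 0.2, -2.5]
force: [-0.6, -0.9, -1.8]
opening: 0.0119
after turn tool shift cm [0.14 2.47 0.05]
before turn tool shift cm [0.14 2.47 0.05]
ry total 0.01 len xy cm 0.1 at [0.6228 0.2374 0.1647] [-90.15   0.21  -2.49] t 15.12 F [-0.6 -0.9 -1.8] open 0.0119
```

View pics/g12.png

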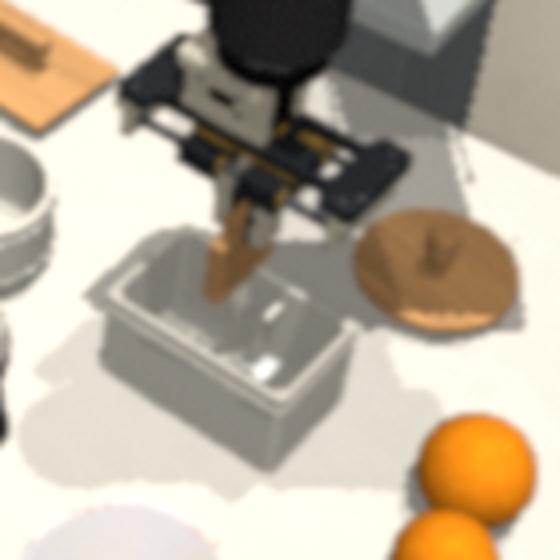

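```bash
python3 -m pendant '[[[0,1.5,0,0,0,0,0],[0,1.5,0,0,0,0,0],[0,1.5,0,0,0,0,0],[0,0,0,0,0,0,0]]]'; python3 -m pendant '[[[0,1,0,0,0,0,0],[0,1,0,0,0,0,0],[0,1,0,0,0,0,0],[0,0,0,0,0,0,0]]]'; python3 - <<'E'
from h import *
plan(.6242,.2378,.054,-2.5)
s=snapshot('side'); c=s['image'][200:320,300:420,::-1]; cv2.imwrite('pics/g13.png',cv2.resize(np.clip(c.astype(float)*1.6,0,255).astype(np.uint8),None,fx=5,fy=5,interpolation=cv2.INTER_CUBIC))
E
```

```text
clock: 15.5
tool_pos: [0.6202, 0.2355, 0.0855]
orientation: [-90.2, 0.3, -2.5]
force: [-0.8, -0.2, -2.0]
opening: 0.0119
clock: 15.83
tool_pos: [0.6218, 0.2365, 0.0568]
orientation: [-90.1, 0.2, -2.5]
force: [-0.0, -0.9, -1.0]
opening: 0.0118
after turn tool shift cm [0.24 3.68 0.14]
before turn tool shift cm [0.24 3.68 0.14]
ry total -0.02 len xy cm 0.3 at [0.6218 0.2365 0.0908] [-90.08   0.16  -2.52] t 15.83 F [-0.  -0.9 -1. ] open 0.0118
```

View pics/g13.png

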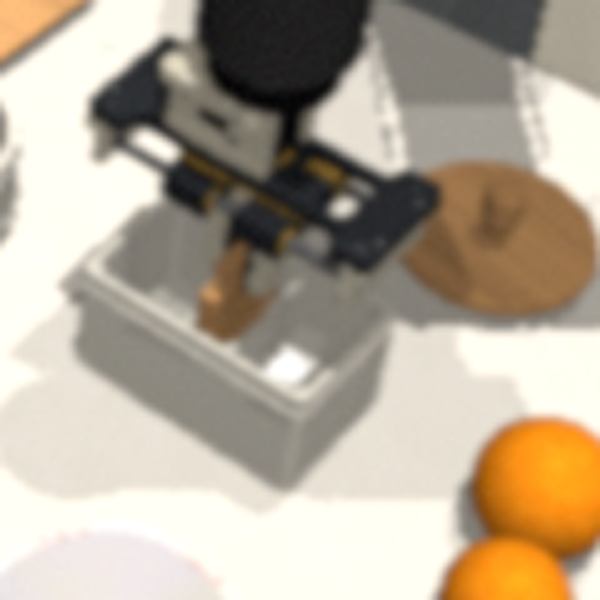

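```bash
python3 -m pendant '[[[0.1,1,0.05,0,0,0,0],[0,1,0,0,0,0,0],[0,1,0,0,0,0,0],[0,0.3,0,0,0,0,0],[0,0,0,0,0,0,0],[0,0,0,0,0,0,0]]]'; python3 -m pendant '[[[0,0.2,0,0,0,0,0],[0,0.2,0,0,0,0,0],[0,0,0,0,0,0,0]]]'
```

```text
clock: 16.38
tool_pos: [0.6241, 0.2375, 0.0258]
orientation: [-90.0, 0.0, -2.5]
force: [-0.5, -0.3, 0.1]
opening: 0.0119
clock: 16.63
tool_pos: [0.6241, 0.2377, 0.0221]
orientation: [-90.0, -0.0, -2.5]
force: [0.2, -0.3, -0.7]
opening: 0.0118
```

```bash
python3 -m pendant '[[[0,0.2,0,0,0,0,0],[0,0,0,0,0,0,0]]]'|grep -E 'pos|force'; python3 -m pendant '[[[0,0.15,0,0,0,0,0],[0,0,0,0,0,0,0]]]'|grep -E 'pos|force'
```

```text
tool_pos: [0.6245, 0.2379, 0.0204]
force: [0.4, -0.9, -0.4]
tool_pos: [0.6245, 0.2379, 0.0204]
force: [-3.2, -1.2, 10.3]
```

```bash
python3 -m pendant '[[[0,-0.1,0,0,0,0,0.35],[0,0,0,0,0,0,0.35],[0,0,0,0,0,0,0.35],[0,0,0,0,0,0,0.35],[0,0,0,0,0,0,0.35]]]'; python3 -m pendant '[[[0,-2,0,0,0,0,0.35],[0,-3,0,0,0,0,0.4],[0,-3,0,0,0,0,0.6],[0,-3,0,0,0,0,0.6],[0,-2,0,0,-6,0,0.6],[0,0,0,0,-6,0,0.6],[0,0,0,0,-6,0,0.6],[0,0,0,0,-6,0,0.6],[0,0,0,0,-6,0,0.6],[0,0,0,0,-6,0,0.6],[0,0,0,0,-6,0,0.6],[0,0,0,0,-6,0,0.6]]]'; python3 - <<'E'
from h import *
t=snapshot('top')
s=snapshot('side'); c=s['image'][200:320,300:420,::-1]; cv2.imwrite('pics/g14.png',cv2.resize(np.clip(c.astype(float)*1.6,0,255).astype(np.uint8),None,fx=5,fy=5,interpolation=cv2.INTER_CUBIC))
plan(.438,-.11,.15,85)
E
```

```text
clock: 17.38
tool_pos: [0.624, 0.2376, 0.0194]
orientation: [-90.0, 0.0, -2.5]
force: [-0.2, -0.3, -0.0]
opening: 0.0302
clock: 18.38
tool_pos: [0.624, 0.2377, 0.1494]
orientation: [-90.0, 0.0, 45.8]
force: [0.4, 0.0, -0.0]
opening: 0.0529
after turn tool shift cm [-36.25   3.34  15.51]
before turn tool shift cm [-37.86   3.34 -11.02]
ry total -39.39 len xy cm 39.4 at [0.6241 0.2376 0.1834] [-8.999e+01  2.000e-02  4.561e+01] t 18.48 F [-0.6 -0.7 -0.3] open 0.0525
```

View pics/g14.png

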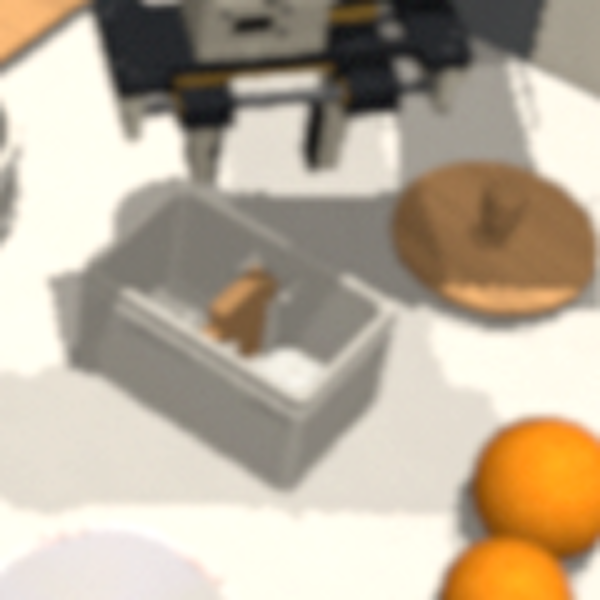

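```bash
python3 -m pendant '[[[0,0,0,0,-6,0,0.6],[0,0,0,0,-6,0,0.6],[0,0,0,0,-6,0,0.6],[0,0,0,0,-6,0,0.6],[0,0,0,0,-6,0,0.6],[0,0,0,0,-6,0,0.6],[0,0,0,0,-3.4,0,0.6],[0,0,0,0,0,0,0.6]]]'; python3 -m pendant '[[[-3,0.3,1.3,0,0,0,0.6],[-3,0.3,1.3,0,0,0,0.6],[-3,0.3,1.3,0,0,0,0.6],[-3,0.3,1.3,0,0,0,0.6],[-3,0.3,1.3,0,0,0,0.6],[-3,0.3,1.3,0,0,0,0.6],[-3,0.3,1.3,0,0,0,0.6],[-3,0.3,1.3,0,0,0,0.6],[-3,0.3,1.3,0,0,0,0.6],[-3,0.3,1.3,0,0,0,0.6],[-3,0.3,1.3,0,0,0,0.6],[-3,0.3,1.3,0,0,0,0.6]]]'; python3 - <<'E'
from h import *
t=snapshot('top'); s=snapshot('side')
print(locate([t,s],'divided_bin',rot=True),locate([s],'divider',z=.006,x0=(.6245,.2378),rot=True,yaw0=-3))
plan(.438,-.11,.032,85)
E
```

```text
clock: 19.15
tool_pos: [0.6241, 0.2377, 0.1495]
orientation: [-90.0, 0.0, 84.9]
force: [-0.0, -0.1, 0.9]
opening: 0.0526
clock: 20.15
tool_pos: [0.4359, -0.1082, 0.1138]
orientation: [-90.0, -0.0, 84.6]
force: [1.2, -1.3, -0.3]
opening: 0.0526
((np.float64(0.625), np.float64(0.2385), np.float64(-2.9)), np.float64(0.858), [(0.75, [135.9, 172.8, 74.7, 47.9])]) ((np.float64(0.6142), np.float64(0.2363), np.float64(5.2)), np.float64(0.578), [(0.54, [343.0, 249.1, 16.4, 23.9])])
after turn tool shift cm [-0.28 11.6  -0.1 ]
before turn tool shift cm [-0.28 11.6  -0.1 ]
ry total -0.31 len xy cm 0.3 at [ 0.4373 -0.1071  0.148 ] [-9.005e+01 -1.000e-02  8.469e+01] t 20.4 F [ 0.6 -0.8 -0. ] open 0.0526
```

```bash
python3 -m pendant '[[[-0.25,2.5,-0.1,0,0,0,0.6],[0,2.5,0,0,0,0,0.6],[0,2.5,0,0,0,0,0.6],[0,2.5,0,0,0,0,0.6],[0,1.6,0,0,0,0,0.5],[0,0,0,0,0,0,0.3],[0,0,0,0,0,0,0.3],[0,0,0,0,0,0,0],[0,0,0,0,0,0,0],[0,0,0,0,0,0,0],[0,0,0,0,0,0,0],[0,0,0,0,0,0,0]]]';  python3 -m pendant '[[[0,0,0,0,0,0,0],[0,-1,0,0,0,0,0],[0,-2.5,0,0,0,0,0],[0,-2.5,0,0,0,0,0],[0,-3,0,0,0,0,0],[0,-3,0,0,0,0,0],[0,-3,0,0,0,0,0],[0,-1,0,0,0,0,0],[0,0,0,0,0,0,0],[0,0,0,0,0,0,0]]]'; python3 - <<'E'
from h import *
plan(.625,.238,.19,88)
s=snapshot('side'); c=s['image'][100:240,220:360,::-1]; cv2.imwrite('pics/g15.png',cv2.resize(np.clip(c.astype(float)*1.6,0,255).astype(np.uint8),None,fx=4,fy=4,interpolation=cv2.INTER_CUBIC))
p=ctrl.get_obs()['tool_pos']
print(locate([s],'bin_lid',z=p[2]+.034-.032,x0=p[:2],rot=True,yaw0=-5))
E
```

```text
clock: 21.4
tool_pos: [0.4389, -0.1094, -0.0013]
orientation: [-90.2, -0.0, 84.9]
force: [1.3, 2.0, 6.5]
opening: 0.0158
clock: 22.23
tool_pos: [0.437, -0.1095, 0.1572]
orientation: [-90.0, -0.0, 84.9]
force: [-0.8, -0.1, -2.6]
opening: 0.0158
after turn tool shift cm [ 35.38   0.12 -17.58]
before turn tool shift cm [ 36.29   0.12 -15.62]
ry total -3.13 len xy cm 39.5 at [ 0.437  -0.1095  0.1912] [-9.000e+01 -5.000e-02  8.487e+01] t 22.23 F [-0.8 -0.1 -2.6] open 0.0158
((np.float64(0.433), np.float64(-0.1125), np.float64(-5.7)), np.float64(0.73), [(0.63, [268.4, 150.5, 55.7, 23.6])])
```

View pics/g15.png

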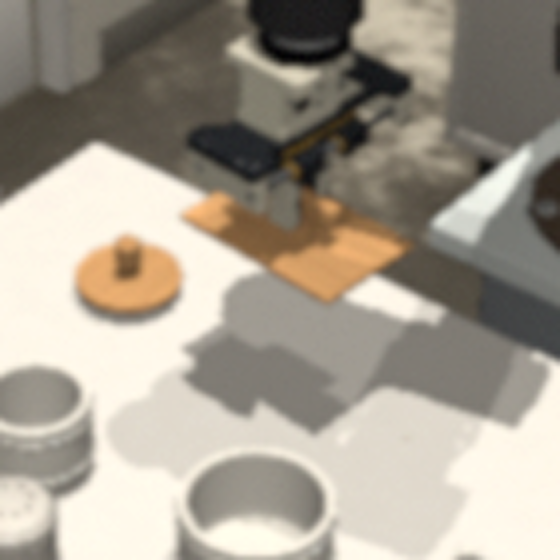

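```bash
python3 -m pendant '[[[0,0,0,0,-2.4,0,0],[2.95,0,-1.48,0,0,0,0],[2.95,0,-1.48,0,0,0,0],[2.95,0,-1.48,0,0,0,0],[2.95,0,-1.48,0,0,0,0],[2.95,0,-1.48,0,0,0,0],[2.95,0,-1.48,0,0,0,0],[2.95,0,-1.48,0,0,0,0],[2.95,0,-1.48,0,0,0,0],[2.95,0,-1.48,0,0,0,0],[2.95,0,-1.48,0,0,0,0],[2.95,0,-1.48,0,0,0,0]]]'; python3 -m pendant '[[[2.9,0,-1.2,0,0,0,0],[0,0,0,0,0,0,0],[0,0,0,0,0,0,0],[0,0,0,0,0,0,0]]]'; python3 - <<'E'
from h import *
plan(.6248,.2385,.13,87.3)
s=snapshot('side'); c=s['image'][180:320,290:430,::-1]; cv2.imwrite('pics/g16.png',cv2.resize(np.clip(c.astype(float)*1.6,0,255).astype(np.uint8),None,fx=4,fy=4,interpolation=cv2.INTER_CUBIC))
E
```

```text
clock: 23.33
tool_pos: [0.615, 0.2079, 0.1549]
orientation: [-89.8, 0.1, 87.3]
force: [0.9, 0.4, -1.9]
opening: 0.0158
clock: 23.67
tool_pos: [0.6277, 0.2348, 0.1551]
orientation: [-89.8, 0.1, 87.3]
force: [-0.1, -0.4, -2.0]
opening: 0.0158
after turn tool shift cm [0.36 5.91 0.3 ]
before turn tool shift cm [0.36 5.91 0.3 ]
ry total 0.02 len xy cm 0.5 at [0.6277 0.2348 0.1891] [-89.8    0.14  87.32] t 23.67 F [-0.1 -0.4 -2. ] open 0.0158
```

View pics/g16.png

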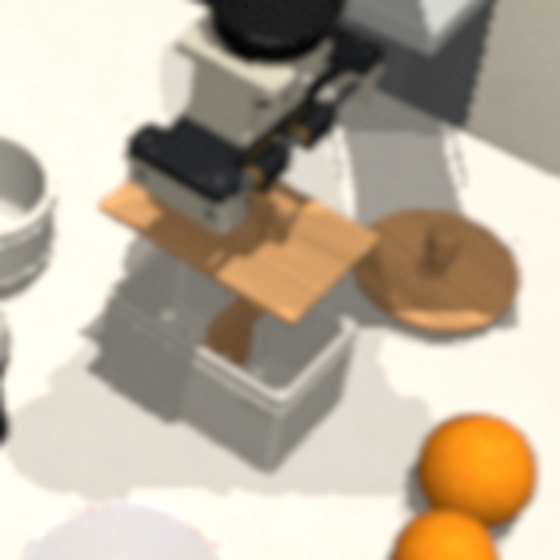

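```bash
python3 -m pendant '[[[0.36,2,0.3,0,0,0,0],[0,2,0,0,0,0,0],[0,1.8,0,0,0,0,0],[0,0,0,0,0,0,0],[0,0,0,0,0,0,0],[0,0,0,0,0,0,0]]]'; python3 - <<'E'
from h import *
plan(.6248,.2385,.0705+.034,87.3)
s=snapshot('side'); c=s['image'][180:320,290:430,::-1]; cv2.imwrite('pics/g17.png',cv2.resize(np.clip(c.astype(float)*1.6,0,255).astype(np.uint8),None,fx=4,fy=4,interpolation=cv2.INTER_CUBIC))
E
```

```text
clock: 24.22
tool_pos: [0.6266, 0.2386, 0.101]
orientation: [-90.1, -0.0, 87.3]
force: [0.5, 0.4, -1.5]
opening: 0.0158
after turn tool shift cm [-0.02  3.05  0.18]
before turn tool shift cm [-0.02  3.05  0.18]
ry total -0.01 len xy cm 0.2 at [0.6266 0.2386 0.135 ] [-9.008e+01 -2.000e-02  8.729e+01] t 24.22 F [ 0.5  0.4 -1.5] open 0.0158
```

View pics/g17.png

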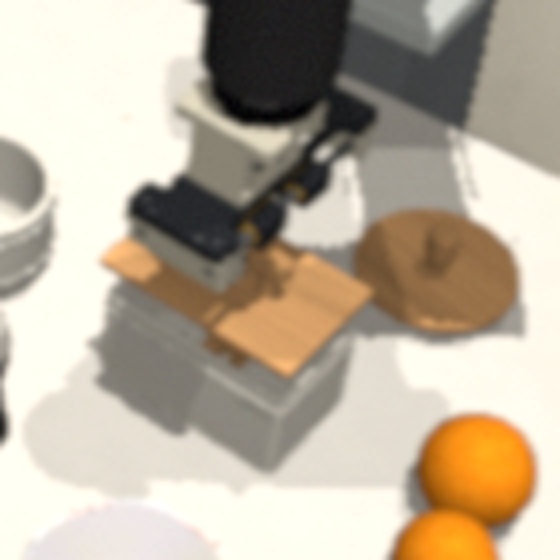

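```bash
python3 -m pendant '[[[0,0.5,0.12,0,0,0,0],[0,0.6,0,0,0,0,0],[0,0.6,0,0,0,0,0],[0,0.5,0,0,0,0,0],[0,0,0,0,0,0,0],[0,0,0,0,0,0,0]]]'; python3 -m pendant '[[[0,0.4,0,0,0,0,0],[0,0.2,0,0,0,0,0],[0,0,0,0,0,0,0],[0,0,0,0,0,0,0]]]'
```

```text
clock: 24.77
tool_pos: [0.6245, 0.2389, 0.077]
orientation: [-89.9, 0.0, 87.3]
force: [0.1, 0.1, -1.9]
opening: 0.0162
clock: 25.1
tool_pos: [0.6248, 0.2391, 0.0716]
orientation: [-90.0, 0.0, 87.3]
force: [-0.3, -0.2, -3.2]
opening: 0.016
```

```bash
python3 -m pendant '[[[0,0.15,0,0,0,0,0],[0,0,0,0,0,0,0]]]'; python3 -m pendant '[[[0,0.15,0,0,0,0,0],[0,0,0,0,0,0,0]]]'
```

```text
clock: 25.27
tool_pos: [0.625, 0.2392, 0.0711]
orientation: [-90.0, -0.0, 87.3]
force: [-1.9, -0.5, 4.0]
opening: 0.0159
clock: 25.43
tool_pos: [0.6251, 0.2392, 0.0711]
orientation: [-90.1, -0.0, 87.4]
force: [-5.8, -0.8, 12.8]
opening: 0.0159
```

```bash
python3 -m pendant '[[[0,-0.1,0,0,0,0,0.5],[0,0,0,0,0,0,0.5],[0,0,0,0,0,0,0.5],[0,0,0,0,0,0,0.5],[0,0,0,0,0,0,0.5],[0,-1.5,0,0,0,0,0.5],[0,-2.5,0,0,0,0,0.8],[0,-2.5,0,0,0,0,0.8],[0,-1.5,0,0,0,0,0.8],[0,0,0,0,0,0,0.8]]]'; python3 - <<'E'
from h import *
plan(.43,.3133,.14,87.3)
t=snapshot('top'); s=snapshot('side')
c=s['image'][180:320,290:430,::-1]; cv2.imwrite('pics/g18.png',cv2.resize(np.clip(c.astype(float)*1.6,0,255).astype(np.uint8),None,fx=4,fy=4,interpolation=cv2.INTER_CUBIC))
print(locate([s],'large_lid'))
E
```

```text
clock: 26.27
tool_pos: [0.6269, 0.24, 0.1539]
orientation: [-90.3, -0.2, 87.3]
force: [0.4, 0.9, 1.0]
opening: 0.0653
after turn tool shift cm [ 6.39  4.79 20.01]
before turn tool shift cm [ 6.41  4.79 20.01]
ry total 0.04 len xy cm 21.0 at [0.6269 0.24   0.1879] [-90.31  -0.17  87.34] t 26.27 F [0.4 0.9 1. ] open 0.0653
((np.float64(0.428), np.float64(0.3115), None), np.float64(0.937), [(0.56, [380.0, 231.3, 41.2, 27.3])])
```

View pics/g18.png

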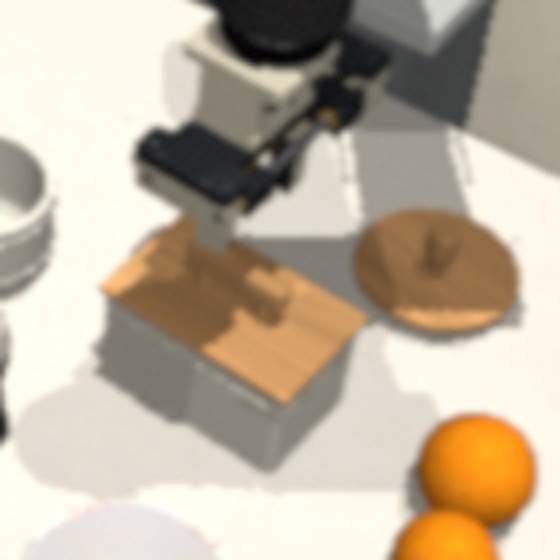

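```bash
python3 -m pendant '[[[0.8,0.4,2.5,0,0,0,0.8],[0.8,0.6,2.5,0,0,0,0.8],[0.8,0.6,2.5,0,0,0,0.8],[0.8,0.6,2.5,0,0,0,0.8],[0.8,0.6,2.5,0,0,0,0.8],[0.8,0.6,2.5,0,0,0,0.8],[0.8,0.6,2.5,0,0,0,0.8],[0.8,0.6,2.5,0,0,0,0.8],[0,0,0,0,0,0,0.8],[0,0,0,0,0,0,0.8]]]'; python3 - <<'E'
from h import *
plan(.4297,.3132,.030,87.3)
E
```

```text
clock: 27.25
tool_pos: [0.4266, 0.3122, 0.1026]
orientation: [-89.9, 0.1, 87.4]
force: [0.9, 0.8, -0.3]
opening: 0.0702
after turn tool shift cm [ 0.12 10.66 -0.31]
before turn tool shift cm [ 0.12 10.66 -0.31]
ry total 0.14 len xy cm 0.3 at [0.4266 0.3122 0.1366] [-89.93   0.1   87.44] t 27.25 F [ 0.9  0.8 -0.3] open 0.0702
```

```bash
python3 -m pendant '[[[0.1,2.5,-0.15,0,0,0,0.8],[0,2.5,0,0,0,0,0.8],[0,2.5,0,0,0,0,0.8],[0,2,0,0,0,0,0.8],[0,1.1,0,0,0,0,0.6],[0,0,0,0,0,0,0.5],[0,0,0,0,0,0,0.4],[0,0,0,0,0,0,0],[0,0,0,0,0,0,0],[0,0,0,0,0,0,0],[0,0,0,0,0,0,0],[0,0,0,0,0,0,0]]]';  python3 -m pendant '[[[0,0,0,0,0,0,0],[0,0,0,0,0,0,0],[0,-1,0,0,0,0,0],[0,-2.5,0,0,0,0,0],[0,-3,0,0,0,0,0],[0,-3,0,0,0,0,0],[0,-3,0,0,0,0,0],[0,-1.5,0,0,0,0,0],[0,0,0,0,0,0,0],[0,0,0,0,0,0,0]]]'; python3 - <<'E'
from h import *
plan(.6313,.0042,.165,87.3)
t=snapshot('top');s=snapshot('side'); c=s['image'][160:300,310:450,::-1]; cv2.imwrite('pics/g19.png',cv2.resize(np.clip(c.astype(float)*1.6,0,255).astype(np.uint8),None,fx=4,fy=4,interpolation=cv2.INTER_CUBIC))
p=ctrl.get_obs()['tool_pos']
print(locate([s],'large_lid',z=p[2]+.004,x0=p[:2]))
print(locate([t,s],'large_crock'))
E
```

```text
clock: 28.25
tool_pos: [0.4299, 0.3138, -0.0016]
orientation: [-90.0, -0.1, 87.3]
force: [-0.7, -1.0, 3.5]
opening: 0.0251
clock: 29.08
tool_pos: [0.4295, 0.3136, 0.1388]
orientation: [-90.0, -0.1, 87.3]
force: [0.5, -0.4, -1.7]
opening: 0.0246
after turn tool shift cm [-29.96   0.78 -21.62]
before turn tool shift cm [-29.96   0.78 -21.62]
ry total 0.0 len xy cm 36.9 at [0.4295 0.3136 0.1728] [-90.04  -0.12  87.3 ] t 29.08 F [ 0.5 -0.4 -1.7] open 0.0246
((np.float64(0.4284), np.float64(0.3119), None), np.float64(0.695), [(0.94, [386.0, 205.0, 44.5, 21.5])])
((np.float64(0.6307), np.float64(0.0046), None), np.float64(0.934), [(0.9, [240.5, 172.8, 50.5, 53.3]), (0.83, [263.9, 211.7, 41.2, 39.3])])
```

View pics/g19.png

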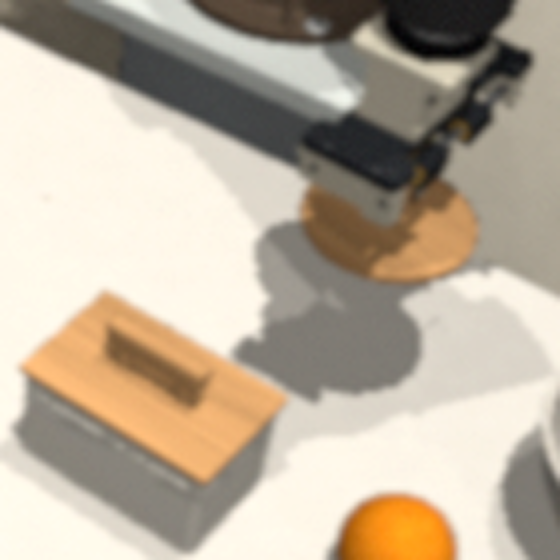

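```bash
python3 -m pendant '[[[-2.5,0,-1.8,0,0,0,0],[-2.5,0,-1.8,0,0,0,0],[-2.5,0,-1.8,0,0,0,0],[-2.5,0,-1.8,0,0,0,0],[-2.5,0,-1.8,0,0,0,0],[-2.5,0,-1.8,0,0,0,0],[-2.5,0,-1.8,0,0,0,0],[-2.5,0,-1.8,0,0,0,0],[-2.5,0,-1.8,0,0,0,0],[-2.5,0,-1.8,0,0,0,0],[-2.5,0,-1.8,0,0,0,0],[-2.4,0,-1.8,0,0,0,0]]]'; python3 -m pendant '[[[0,1,0,0,0,0,0],[0,1,0,0,0,0,0],[0,0,0,0,0,0,0],[0,0,0,0,0,0,0]]]'; python3 - <<'E'
from h import *
plan(.631,.0044,.066+.034-.0015,87.3)
t=snapshot('top');s=snapshot('side'); c=s['image'][160:300,220:360,::-1]; cv2.imwrite('pics/g20.png',cv2.resize(np.clip(c.astype(float)*1.6,0,255).astype(np.uint8),None,fx=4,fy=4,interpolation=cv2.INTER_CUBIC))
E
```

```text
clock: 30.33
tool_pos: [0.6314, 0.0029, 0.1364]
orientation: [-89.9, 0.0, 87.3]
force: [0.6, 0.9, -0.7]
opening: 0.025
clock: 30.67
tool_pos: [0.63, 0.0048, 0.1162]
orientation: [-89.8, 0.1, 87.3]
force: [0.9, 0.9, -0.6]
opening: 0.0251
after turn tool shift cm [-0.03  5.17 -0.1 ]
before turn tool shift cm [-0.03  5.17 -0.1 ]
ry total 0.04 len xy cm 0.1 at [0.63   0.0048 0.1502] [-8.983e+01  5.000e-02  8.734e+01] t 30.67 F [ 0.9  0.9 -0.6] open 0.0251
```

View pics/g20.png

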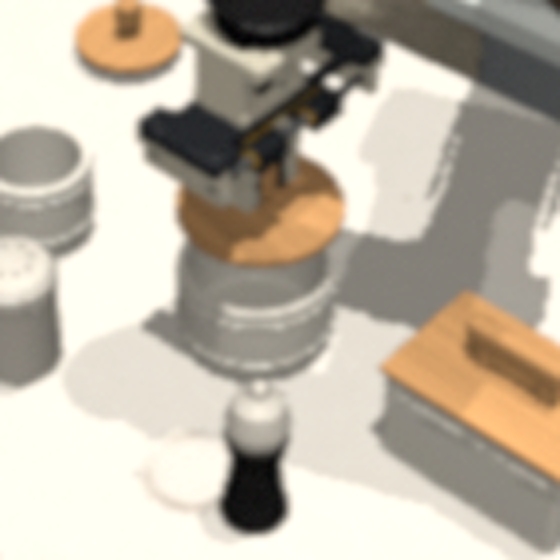

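```bash
python3 -m pendant '[[[0,1,0,0,0,0,0],[0,1,0,0,0,0,0],[0,0.8,0,0,0,0,0],[0,0.6,0,0,0,0,0],[0,0.6,0,0,0,0,0],[0,0.6,0,0,0,0,0],[0,0,0,0,0,0,0],[0,0,0,0,0,0,0]]]'; python3 -m pendant '[[[0,0.25,0,0,0,0,0],[0,0,0,0,0,0,0]]]';python3 -m pendant '[[[0,0.2,0,0,0,0,0],[0,0,0,0,0,0,0],[0,0,0,0,0,0,0]]]'
```

```text
clock: 31.43
tool_pos: [0.6311, 0.0044, 0.0712]
orientation: [-90.0, 0.0, 87.3]
force: [0.0, 0.8, 0.1]
opening: 0.0249
clock: 31.6
tool_pos: [0.6314, 0.0045, 0.0691]
orientation: [-90.0, -0.0, 87.3]
force: [-0.3, 0.7, -2.6]
opening: 0.0248
clock: 31.85
tool_pos: [0.6313, 0.0045, 0.0672]
orientation: [-90.0, -0.0, 87.3]
force: [1.2, -0.3, -1.2]
opening: 0.0251
```

```bash
python3 -m pendant '[[[0,0.2,0,0,0,0,0],[0,0,0,0,0,0,0]]]'; python3 -m pendant '[[[0,0.15,0,0,0,0,0],[0,0,0,0,0,0,0]]]'
```

```text
clock: 32.02
tool_pos: [0.6311, 0.0045, 0.0649]
orientation: [-90.0, -0.0, 87.3]
force: [-0.4, -0.2, -1.7]
opening: 0.025
clock: 32.18
tool_pos: [0.6313, 0.0045, 0.0646]
orientation: [-90.0, 0.0, 87.3]
force: [-3.7, 0.2, 7.0]
opening: 0.025
```

```bash
python3 -m pendant '[[[0,-0.1,0,0,0,0,0.6],[0,0,0,0,0,0,0.6],[0,0,0,0,0,0,0.6],[0,0,0,0,0,0,0.6],[0,0,0,0,0,0,0.6],[0,-1.5,0,0,0,0,0.6],[0,-2.5,0,0,0,0,0.8],[0,-2.5,0,0,0,0,0.8],[0,0,0,0,0,0,0.8],[0,0,0,0,0,0,0.8]]]'; python3 - <<'E'
from h import *
t=snapshot('top'); s=snapshot('side')
print(locate([t,s],'small_lid'),locate([t],'small_crock'), locate([s],'large_lid',z=.066,x0=(.631,.0044)))
plan(.4214,-.3145,.14,87.3)
c=s['image'][160:300,220:360,::-1]; cv2.imwrite('pics/g21.png',cv2.resize(np.clip(c.astype(float)*1.6,0,255).astype(np.uint8),None,fx=4,fy=4,interpolation=cv2.INTER_CUBIC))
E
```

```text
clock: 33.02
tool_pos: [0.6324, 0.0048, 0.1314]
orientation: [-90.2, -0.1, 87.3]
force: [-0.5, 0.6, -1.0]
opening: 0.0694
((np.float64(0.4209), np.float64(-0.3152), None), np.float64(0.942), [(0.76, [372.8, 263.8, 38.2, 40.6]), (0.95, [241.4, 161.2, 21.2, 17.1])]) ((np.float64(0.6516), np.float64(-0.2159), None), np.float64(0.917), [(0.6, [334.8, 170.9, 34.0, 40.5])]) ((np.float64(0.6279), np.float64(0.0019), None), np.float64(0.935), [(0.9, [262.5, 209.0, 44.5, 28.7])])
after turn tool shift cm [-32.84   2.27  19.41]
before turn tool shift cm [-32.84   2.27  19.41]
ry total 0.01 len xy cm 38.1 at [0.6307 0.0044 0.1627] [-8.991e+01  3.000e-02  8.731e+01] t 33.32 F [ 1.3 -0.8 -0.1] open 0.0698
```

View pics/g21.png

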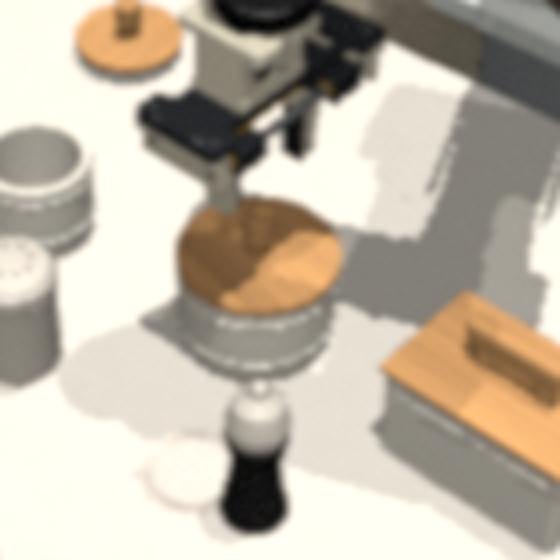

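Large lid is seated level. Now the small lid.

```bash
python3 -m pendant '[[[-2.8,0,1.6,0,0,0,0.8],[-2.8,0,1.6,0,0,0,0.8],[-2.8,0,1.6,0,0,0,0.8],[-2.8,0,1.6,0,0,0,0.8],[-2.8,0,1.6,0,0,0,0.8],[-2.8,0,1.6,0,0,0,0.8],[-2.8,0,1.6,0,0,0,0.8],[-2.8,0,1.6,0,0,0,0.8],[-2.8,0,1.6,0,0,0,0.8],[-2.8,0,1.6,0,0,0,0.8],[-2.8,0,1.6,0,0,0,0.8],[-2.1,0,1.8,0,0,0,0.8]]]'; python3 -m pendant '[[[0,0,0,0,0,0,0.8],[0,0,0,0,0,0,0.8],[0,0,0,0,0,0,0.8]]]'; python3 - <<'E'
from h import *
plan(.4212,-.3147,.030,87.3)
E
```

```text
clock: 34.32
tool_pos: [0.421, -0.3167, 0.1292]
orientation: [-90.0, 0.0, 87.3]
force: [1.5, -0.3, -0.3]
opening: 0.0703
clock: 34.57
tool_pos: [0.422, -0.3151, 0.1294]
orientation: [-90.0, -0.0, 87.3]
force: [-0.0, 0.7, 0.1]
opening: 0.0707
after turn tool shift cm [ 0.03 13.34  0.08]
before turn tool shift cm [ 0.03 13.34  0.08]
ry total -0.03 len xy cm 0.1 at [ 0.422  -0.3151  0.1634] [-8.998e+01 -1.000e-02  8.727e+01] t 34.57 F [-0.   0.7  0.1] open 0.0707
```

```bash
python3 -m pendant '[[[0,2.5,0.05,0,0,0,0.8],[0,2.5,0,0,0,0,0.8],[0,2.5,0,0,0,0,0.8],[0,2.5,0,0,0,0,0.8],[0,2,0,0,0,0,0.8],[0,1.3,0,0,0,0,0.6],[0,0,0,0,0,0,0.5],[0,0,0,0,0,0,0.4],[0,0,0,0,0,0,0],[0,0,0,0,0,0,0],[0,0,0,0,0,0,0],[0,0,0,0,0,0,0]]]';  python3 -m pendant '[[[0,0,0,0,0,0,0],[0,0,0,0,0,0,0],[0,0,0,0,0,0,0],[0,-1,0,0,0,0,0],[0,-2.5,0,0,0,0,0],[0,-3,0,0,0,0,0],[0,-3,0,0,0,0,0],[0,-3,0,0,0,0,0],[0,-1.5,0,0,0,0,0],[0,0,0,0,0,0,0],[0,0,0,0,0,0,0]]]'; python3 - <<'E'
from h import *
t=snapshot('top');s=snapshot('side'); c=s['image'][100:240,180:320,::-1]; cv2.imwrite('pics/g22.png',cv2.resize(np.clip(c.astype(float)*1.6,0,255).astype(np.uint8),None,fx=4,fy=4,interpolation=cv2.INTER_CUBIC))
print(locate([t,s],'small_crock'),locate([s],'small_crock'))
overlay(t,{'small_crock':(.6516,-.2159,0,0)},'pics/g22t.png',(320,150,400,230),6)
overlay(s,{'small_crock':(.6516,-.2159,0,0)},'pics/g22s.png',(190,170,270,250),6)
plan(.6516,-.2160,.165,87.3)
E
```

```text
clock: 35.57
tool_pos: [0.4222, -0.3151, -0.0024]
orientation: [-90.1, 0.0, 87.3]
force: [0.5, -0.3, 0.0]
opening: 0.0288
clock: 36.48
tool_pos: [0.4217, -0.315, 0.1377]
orientation: [-90.1, 0.0, 87.3]
force: [0.0, 0.1, -1.8]
opening: 0.0248
((np.float64(0.6524), np.float64(-0.217), None), np.float64(0.603), [(0.58, [335.7, 171.2, 37.4, 22.7]), (0.63, [211.3, 191.2, 33.2, 33.6])]) ((np.float64(0.6425), np.float64(-0.2276), None), np.float64(0.801), [(0.63, [211.3, 191.2, 33.2, 33.6])])
after turn tool shift cm [ 10.95   0.44 -22.6 ]
before turn tool shift cm [ 10.95   0.44 -22.6 ]
ry total -0.0 len xy cm 25.1 at [ 0.4207 -0.3147  0.1694] [-8.987e+01 -4.000e-02  8.730e+01] t 36.73 F [ 0.5 -0.2 -2.2] open 0.0247
```

View pics/g22.png

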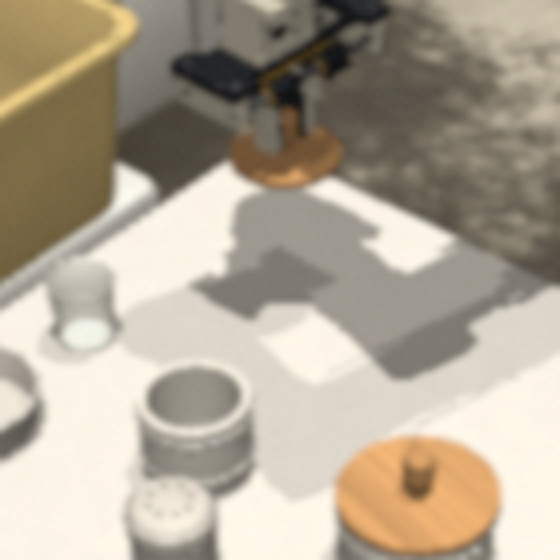

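View pics/g22t.png

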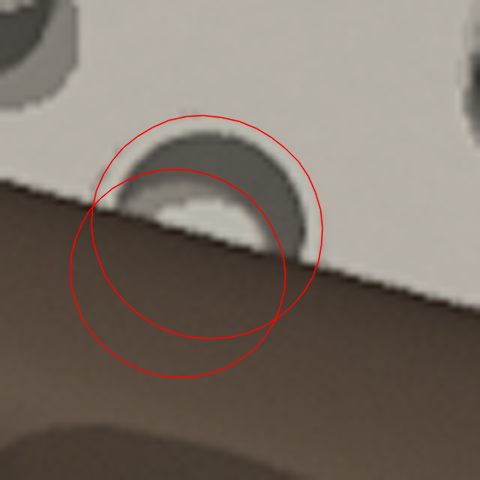

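View pics/g22s.png

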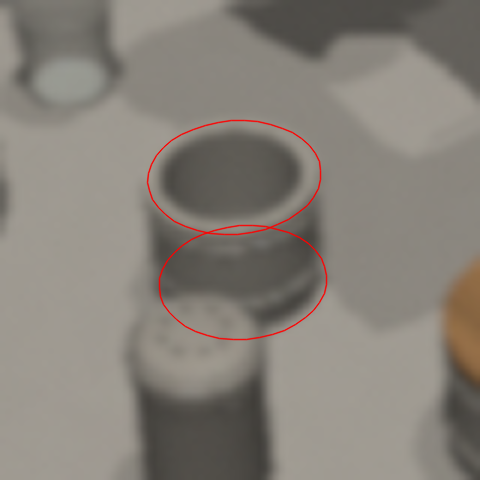

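```bash
python3 -m pendant '[[[1.1,0,-2.26,0,0,0,0],[1.1,0,-2.26,0,0,0,0],[1.1,0,-2.26,0,0,0,0],[1.1,0,-2.26,0,0,0,0],[1.1,0,-2.26,0,0,0,0],[1.1,0,-2.26,0,0,0,0],[1.1,0,-2.26,0,0,0,0],[1.1,0,-2.26,0,0,0,0],[1.1,0,-2.26,0,0,0,0],[1.05,0,-2.2,0,0,0,0],[0,0,0,0,0,0,0],[0,0,0,0,0,0,0]]]'; python3 -m pendant '[[[0,1,0,0,0,0,0],[0,1,0,0,0,0,0],[0,0,0,0,0,0,0],[0,0,0,0,0,0,0]]]'; python3 - <<'E'
from h import *
plan(.6513,-.216,.066+.034-.002,87.3)
t=snapshot('top');s=snapshot('side'); c=s['image'][140:260,170:290,::-1]; cv2.imwrite('pics/g23.png',cv2.resize(np.clip(c.astype(float)*1.6,0,255).astype(np.uint8),None,fx=4,fy=4,interpolation=cv2.INTER_CUBIC))
E
```

```text
clock: 37.73
tool_pos: [0.652, -0.2154, 0.1345]
orientation: [-89.8, -0.0, 87.4]
force: [-0.3, -0.0, -1.7]
opening: 0.025
clock: 38.07
tool_pos: [0.6503, -0.2165, 0.1153]
orientation: [-89.9, -0.0, 87.3]
force: [0.2, 0.4, -0.9]
opening: 0.0245
after turn tool shift cm [ 0.06  5.13 -0.1 ]
before turn tool shift cm [ 0.06  5.13 -0.1 ]
ry total -0.03 len xy cm 0.1 at [ 0.6503 -0.2165  0.1493] [-8.985e+01 -1.000e-02  8.727e+01] t 38.07 F [ 0.2  0.4 -0.9] open 0.0245
```

View pics/g23.png

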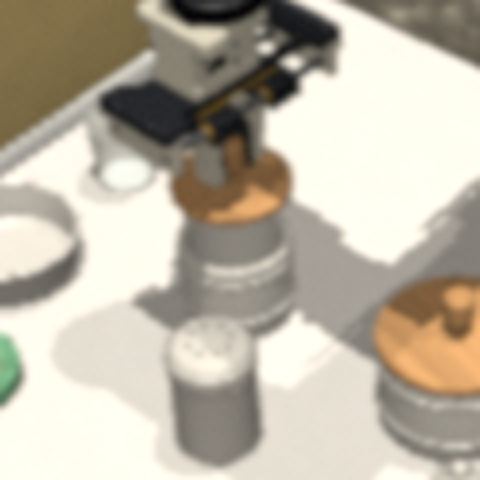

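```bash
python3 -m pendant '[[[0,1,0,0,0,0,0],[0,1,0,0,0,0,0],[0,0.8,0,0,0,0,0],[0,0.6,0,0,0,0,0],[0,0.6,0,0,0,0,0],[0,0.6,0,0,0,0,0],[0,0.2,0,0,0,0,0],[0,0,0,0,0,0,0],[0,0,0,0,0,0,0]]]'; python3 -m pendant '[[[0,0.2,0,0,0,0,0],[0,0,0,0,0,0,0],[0,0,0,0,0,0,0]]]';python3 -m pendant '[[[0,0.15,0,0,0,0,0],[0,0,0,0,0,0,0],[0,0,0,0,0,0,0]]]'
```

```text
clock: 38.92
tool_pos: [0.652, -0.2162, 0.0687]
orientation: [-90.0, 0.0, 87.3]
force: [0.1, 0.1, -1.1]
opening: 0.0251
clock: 39.17
tool_pos: [0.6519, -0.2162, 0.0669]
orientation: [-90.0, 0.0, 87.3]
force: [0.3, -0.2, -1.2]
opening: 0.0249
clock: 39.42
tool_pos: [0.6518, -0.2162, 0.0651]
orientation: [-90.0, -0.0, 87.3]
force: [-0.5, 0.3, -1.9]
opening: 0.0251
```

```bash
python3 -m pendant '[[[0,0.2,0,0,0,0,0],[0,0,0,0,0,0,0]]]'; python3 -m pendant '[[[0,0.15,0,0,0,0,0],[0,0,0,0,0,0,0]]]'
```

```text
clock: 39.58
tool_pos: [0.6522, -0.2163, 0.0637]
orientation: [-90.0, 0.0, 87.3]
force: [-0.9, 0.5, 1.7]
opening: 0.0247
clock: 39.75
tool_pos: [0.6523, -0.2163, 0.0637]
orientation: [-90.1, 0.0, 87.4]
force: [-4.7, 2.3, 10.4]
opening: 0.0249
```

Contact at the expected height. Release, rise, and withdraw toward the start for a clear check.

```bash
python3 -m pendant '[[[0,-0.1,0,0,0,0,0.6],[0,0,0,0,0,0,0.6],[0,0,0,0,0,0,0.6],[0,0,0,0,0,0,0.6],[0,0,0,0,0,0,0.6],[0,-1.5,0,0,0,0,0.6],[0,-2.5,0,0,0,0,0.6],[0,-2.5,0,0,0,0,0.6],[0,-2.5,0,0,0,0,0.6],[0,0,2.5,0,0,0,0.6],[0,0,2.5,0,0,0,0.6],[0,0,2.5,0,0,0,0.6]]]'; python3 -m pendant '[[[-1.5,0,2.5,0,0,0,0.6],[-2,0,2.5,0,0,0,0.6],[-2,0,2.5,0,0,0,0.6],[-2,0,2.5,0,0,0,0.6],[-2,0,2.5,0,0,0,0.6],[-2,0,0,0,0,0,0.6],[-2,0,0,0,0,0,0.6],[-2,0,0,0,0,0,0.6],[-2,0,0,0,0,0,0.6],[-2,0,0,0,0,0,0.6],[-2,0,0,0,0,0,0.6],[0,0,0,0,0,0,0.6]]]'; python3 - <<'E'
from h import *
t=snapshot('top'); s=snapshot('side')
for n,z,r in (('small_crock',0,0),('large_crock',0,0),('divided_bin',0,1),('small_lid',.066,0),('large_lid',.066,0),('bin_lid',.072,1),('pepper_mill',0,0),('sugar_dredger',0,0),('measuring_cup',0,0)):
    try:
        a=locate([t],n,z=z,rot=bool(r)); print(n,np.array(a[0],float),a[1],np.array(locate([s],n,z=z,rot=bool(r))[0],float))
    except Exception as e: print(n,e)
P={'small_lid':(.652,-.2162,0,.066),'large_lid':(.6313,.0045,0,.066),'bin_lid':(.625,.239,-2.7,.072)}
overlay(t,P,'pics/ft.png',(120,130,400,260),2.8 and 3)
overlay(s,P,'pics/fs.png',(180,150,440,330),3)
E
```

```text
clock: 40.75
tool_pos: [0.5762, -0.2126, 0.1525]
orientation: [-90.0, -0.0, 87.3]
force: [-0.2, 0.4, -0.5]
opening: 0.0523
clock: 41.75
tool_pos: [0.4416, -0.4242, 0.152]
orientation: [-90.0, 0.0, 87.2]
force: [0.5, -0.9, 0.2]
opening: 0.0527
small_crock [ 0.6041 -0.1774     nan] 0.106 [ 0.6474 -0.2245     nan]
large_crock [ 0.5909 -0.0346     nan] 0.016 [6.263e-01 3.000e-04       nan]
divided_bin [ 0.616   0.2312 -7.4   ] 0.133 [ 0.6261  0.2404 -4.4   ]
small_lid [ 0.6511 -0.2159     nan] 0.974 [ 0.6481 -0.2179     nan]
large_lid [0.6295 0.005     nan] 0.969 [0.6277 0.0023    nan]
bin_lid [ 0.6236  0.2384 -2.6   ] 0.97 [ 0.6214  0.2378 -2.6   ]
pepper_mill [0.7647 0.1118    nan] 0.678 [0.7784 0.1179    nan]
sugar_dredger [ 0.7705 -0.123      nan] 0.866 [ 0.6061 -0.0108     nan]
measuring_cup list index out of range
```

View pics/fs.png

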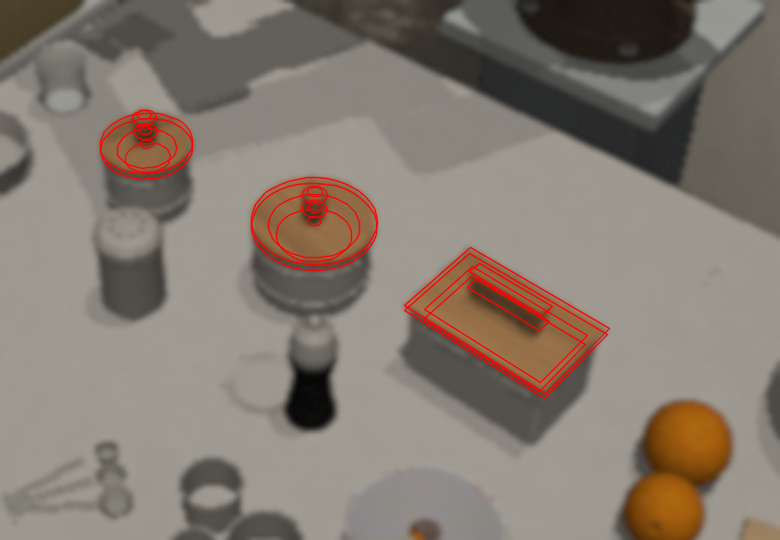

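View pics/ft.png

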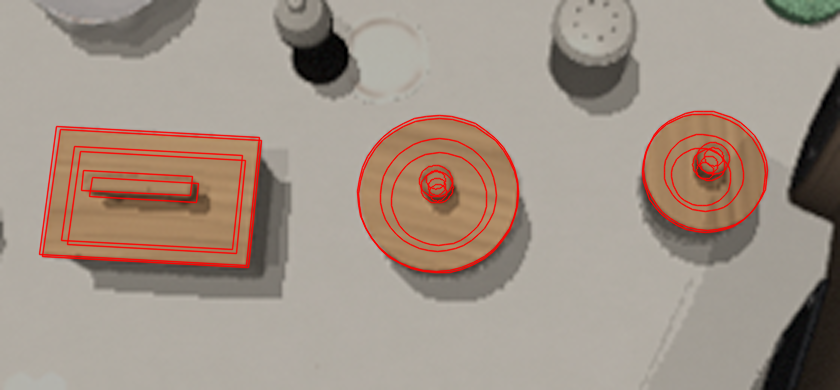

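```bash
python3 -c "
from plant import ctrl
print(ctrl.get_obs()['clock'],ctrl.close_job())"
```

```text
the job is handed in; nothing more can be done
42.7 None
```

The divider is down between the ribs, all three containers are closed with their own lids, and the job was handed in at 42.7 s.

- **Missed grasp:** The first grasp of the divider closed on nothing, because the fingertips sit about 34 mm higher than the reported TCP height. I found this by lowering the shut fingers onto the bare worktop, which reached about 45 N on the wrist. Every later height was corrected for it.
- **Seating:** Each piece made contact within about 1 mm of its calculated seated height before I released it. The divider was about 6 mm above the bin's underside, as it should be.
- **Last pictures:** The top-view fits put each lid within about 2 mm of where I had measured its container, and the bin lid was in line to within about 1°. The lids look level, and the side view agrees within about 4 mm.
- **What I could not check:**
    - The last container fits were unreliable because the lids hide the rims.
    - The final network fits missed the measuring cup, and the sugar dredger's side-view fit was plainly wrong. In the pictures the mill, dredger and cup look unmoved.
    - The divider, now under the lid, was judged by contact height and the picture taken before the lid went on.

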